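# Strip the tape stand and lay out the taping kit

### The job

First pull the red knob off the leaning spindle of the tape stand and leave it in the narrow middle compartment of the blue parts bin. Then slide the beige tape roll straight off the spindle without forcing it and lay it flat in the grey tray, then slide off the green roll and lay it flat in the white tray, and last take the balsa block from the bin and lay it flat in the white tray beside the green roll. Leave the eraser in its compartment and everything else where it stands.

Things in the scene. Friction and masses are not known exactly. Their poses are not given: they have to be found in the camera images.
- tape_stand: Fixed wooden stand, base 165 x 150 mm; back board at +x, roof shelf 150 mm wide (underside z 249 mm, from x +5 to +98 mm) over the rear: reach in from the open front (-x), tool tilted. Origin on the table, z up. A 20 mm thick, 53 mm long aluminium spindle leans 35 degrees to -x, axis along (-0.574, 0, 0.819); it stands on a 36 mm seat disc on a 22 mm post.
- spindle_seat (a point): Centre of the seat disc's upper face, on the spindle's axis, at (-15, 0, 100) mm of the stand; axes as the stand's. The green roll sits on it.
- spindle_tip (a point): Top end of the spindle, on its axis, 53 mm from the seat; axes as the stand's.
- red_knob: Loose red retaining knob, a round cap 31 mm in diameter and 26 mm long with a blind bore (23 mm wide, 17 mm deep) pushed over the spindle's tip. Origin: centre of its open lower face; z along its axis to its closed top. Nothing but its weight holds it. It is above the beige roll.
- beige_roll: Loose full roll of beige masking tape, outer diameter 64 mm, bore 25 mm, 18 mm thick; upper roll on the spindle, resting on the green roll. Origin: centre of its lower face; z along its axis, up the spindle.
- green_roll: Loose part-used roll of green tape, outer diameter 50 mm, bore 25 mm, 18 mm thick; lower roll on the spindle. Origin: centre of its lower face; z along its axis, up the spindle.
- parts_bin: Fixed blue open bin, 104 mm deep (along the slope, own x) by 222 mm wide (own y), walls 30 mm high, 4 mm thick; floor slopes 20 degrees, low at the front (-x). Outer compartments 80 mm wide centred at y = -67 and +67 mm, a narrow middle one 46 mm wide at y = 0; all 96 mm long down the slope. Origin on the table under its middle; z up.
- middle_compartment (a point): Centre of the sloped floor of the narrow, empty middle compartment; axes as the bin's. The floor's normal points along (-0.342, 0, 0.940) of the bin's frame.
- balsa_block: Loose brown balsa wood block, 21 x 62 x 12 mm (own x, y, z), lying in one of the two outer compartments of the bin, flat on the sloped floor with its long side down the slope. Origin: centre of its underside; z is its thickness.
- eraser: Loose white eraser in a blue sleeve, 19 x 43 x 11 mm, lying in the other outer compartment; to be left alone. Origin: centre of its underside.
- grey_tray: Fixed grey plastic tray, 130 x 130 mm outside, 18 mm high, walls 4 mm, floor 4 mm thick. Origin: centre of its underside on the table; z up. It and the white tray swap places.
- white_tray: Fixed white plastic tray, 130 mm (own x) by 180 mm (own y) outside, 18 mm high, walls 4 mm, floor 4 mm thick. Origin: centre of its underside on the table; z up.
- glue_bottle: Loose white glue bottle standing on the table, 38 mm in diameter, 72 mm high; to be left alone. Origin: centre of its underside.
- marker: Loose red and white marker lying on the table, 17 x 135 x 16 mm; to be left alone. Origin: centre of its underside.
Things that resemble listed ones, but are neither listed nor needed, are in the scene too. Several things have the shape of the red_knob; the one meant has the colours described above. Leave any orange look-alike of the beige_roll alone.

How it is judged:
By the outcome, as a careful person would: the job done as asked, in the order asked, and still so for the second after the job is handed in, with the robot touching nothing.
It also fails if it takes over 72 s, if anything falls off the work surface, if the arm or the gripper's body presses on something with over 40 N, if the wrist force passes 120 N, or if a joint passes its speed limit or range.

### The arm

A 7-joint arm with a two-finger parallel gripper is mounted at the origin on a cart in front of the work surface, level with it; the furniture and walls round the work are solid. World frame = base frame: x ahead of the robot, y to its left, z up, the work surface at z = 0. Lengths are in m, angles in rad, forces in N, time in s.
With the tool pointing down it reaches from about 0.4 to 0.75 m from the base axis. Payload 19.5 kg.
Tool frame: the origin (TCP) lies midway between the tips of the shut fingers; the grasp point (between the pads) lies r.grasp_offset behind it (r.grasp_offset is the distance from the TCP to the grasp point, in m); z points along the fingers, y is the line along which they close (so a half turn about z gives the same grasp; the last joint's range is limited). The gripper opens to 85 mm and grips with 20 to 120 N. Pads are 22 mm wide; open, the fingers measure 114 mm over their backs; the gripper's body (76 mm by 85 mm) begins 54 mm behind the grasp point. The pads swing forward as they close: fully open they stand 13 mm farther back than shut.
Start: joints at [-1.324, 0.707, -0.028, 1.485, 0.022, 0.951, -0.075], TCP at [0.164, 0.551, 0.231] pointing down, gripper open.
Joint ranges: [-2.71, 2.71], [-0.32, 2.16], [-1.57, 1.52], [0, 2.45], [-1.46, 4.6], [0, 2.02], [-2.83, 2.83]. Speed limits (rad/s): [1.89, 1.89, 2.57, 2.57, 3.01, 3.01, 3.01].

### API

Orientations are given as a rotation vector (axis times angle).
In Python, from workcell import r gives the robot as it stands.
- The arm moves only by the tool servo_tool, never from a script. Its argument "rows" is a list of rows, each a list of 3 entries, a list of its own where there are three numbers: the opening, from 0 (shut) to 1 (fully open), then the shift along the tool's x, y, z in cm, then the turn, a rotation vector about the tool's x, y, z in rad. In form: [[claw, [dx, dy, dz], [wx, wy, wz]], ...]. A call has 1 to 8 rows; each row shifts and turns the commanded pose from where the row before left it, along the tool's axes as they then stand; what a row does not reach is not made up. A row lasts 1/8 s, in which the tool goes at most 62.5 mm and 10.7 degrees, less where a joint would pass 70% of its speed; a pose out of reach is approached as far as the arm can. A call with a gripper value outside its range is refused whole. The fingers move at their own pace and stop on an object; "newtons" is the grip in N (left out, the last holds). Time passes only in rows, so rows that do not move let the fingers close. It gives the time, the measured TCP pose, the force, the opening and the grip force at its end, in the units of the state.
- r.state(): the state, without advancing time (a new reading comes with each control period).
- r.snapshot(name): name is "scene" or "top"; returns the picture (384x512x3 uint8, red, green, blue); there is no depth.
- r.camera_model(name): a dict with "vfov" (degrees; the focal length in pixels is half the picture's height over the tangent of half this angle, whatever the lens; pixels are square), "cx", "cy" (the principal point, pixels), "k1" (the pictures are not rectified: a ray, as slopes to the right and down, at radius r is drawn at 1 + k1 r^2 times it, then the intrinsics apply), "position" and "attitude" of the camera in the world. Camera axes: x right, y down, z forward; pixel columns grow to the right and rows downward; lengths in m; the calibration is good to about 2 mm. A picture is of the moment at which its call begins. camera_model takes no time and is no camera call.
- r.finish_job(): hands the job in; it is judged then, once.
Trained networks look in the newest picture that a camera, given by its name, has taken for a name from the list of things; names that differ only in an ending like _2 or _b are one class to them, and where a whole thing is asked for, a point or a joint stands for the part that bears it (a point fixed in the world has none). Each returns a list of dicts, best first, with "conf" (0 to 1); they miss things now and then, are a little off and sometimes report something else, mostly with a low value. They report only what shows in the picture. A call takes as long as a camera call. They do not tell look-alikes from the thing itself.
- r.look_for(camera, target): "rect" ([centre column, centre row, width, height] in pixels, round what is visible of it).
- r.trace(camera, target): "mask" (384x512 bool, what is visible of it) and "rect" ([centre column, centre row, width, height] in pixels, round what is visible of it).
- r.tip_of(camera, target): "position" ([column, row] in pixels: a listed point, or the origin of a listed thing).
The state is a dict: "time": time; "joint_pos": joint angles; "joint_velocities": joint speeds; "tau": joint torques, N m; "eef_pos": TCP position; "eef_rot": TCP orientation; "contact_force": force on the tool from outside, world axes, zero at the start; "moment": the same for the moment, N m; "gripper_width": opening from 0.0 (shut) to 1.0 (fully open); "grasp_force": force on a finger pad.
Only numpy, scipy, OpenCV 4.12 (cv2) and the standard library are available. Lean on these libraries where they do the work, as an engineer would, in place of code of your own. Each camera call takes 0.05 s, during which the arm holds its last target. There are 200 camera calls.

## Working session

There is one attempt and no reset: what is moved stays moved. The work goes in short steps, Python scripts to look and compute and a tool call to move; the robot and the scene stay as the last step left them, time stands still between calls to the robot, and variables do not carry over. Pictures are saved under pics/ and viewed, at most 10 in all, crops included, and the job is handed in when it is done.

Besides the shell and the picture viewer there is one more tool, called after "Call:" in YAML: its name, and indented under it one key for each argument. servo_tool: Moves the arm, as the interface text tells. Its arguments: {"type":"object","properties":{"rows":{"type":"array","items":{"type":"array"}},"newtons":{"type":"number"}},"required":["rows"]}

```bash
ls; mkdir -p pics
python3 - <<'E'
from workcell import r
import cv2,numpy as np
for n in("scene","top"):
    im=r.snapshot(n); cv2.imwrite(f"pics/{n}0.png",cv2.resize(im[:,:,::-1],(800,600))); print(n,r.camera_model(n))
    for t in["tape_stand","spindle_seat","spindle_tip","red_knob","beige_roll","green_roll","parts_bin","middle_compartment","balsa_block","eraser","grey_tray","white_tray","glue_bottle","marker"]:
        print(t,[(np.round(d["position"],1).tolist(),round(d["conf"],2)) for d in r.tip_of(n,t)][:4])
print(r.state(),r.grasp_offset)
E
```

```text
pics
scene {'vfov': 43.200399035825086, 'cx': 265.8886726517002, 'cy': 189.18884356999098, 'k1': -0.019580408179419587, 'position': array([-0.09482062, -0.70792228,  0.79028449]), 'attitude': array([-2.07329986,  0.8037499 , -0.39618521])}
tape_stand [([293.5, 190.8], 0.74), ([292.7, 161.9], 0.44)]
spindle_seat [([291.6, 163.2], 0.88)]
spindle_tip [([285.8, 152.4], 0.7)]
red_knob [([314.5, 226.9], 0.63), ([285.2, 157.4], 0.54), ([248.6, 182.6], 0.47)]
beige_roll [([348.2, 213.8], 0.86)]
green_roll [([181.9, 178.3], 0.6), ([292.2, 165.4], 0.38)]
parts_bin [([182.4, 183.4], 0.82)]
middle_compartment [([182.4, 175.0], 0.86), ([240.3, 228.5], 0.64)]
balsa_block [([200.1, 188.7], 0.67)]
eraser [([158.0, 179.6], 0.54)]
grey_tray [([333.1, 293.4], 0.67)]
white_tray [([241.8, 230.4], 0.9), ([283.4, 156.4], 0.23)]
glue_bottle [([382.6, 232.3], 0.92), ([297.6, 189.3], 0.37)]
marker [([158.3, 211.9], 0.54)]
top {'vfov': 46.57293651880989, 'cx': 258.00884497381554, 'cy': 193.50439519658593, 'k1': -0.012669191131310714, 'position': array([0.36513125, 0.032205  , 1.53088779]), 'attitude': array([-
[... 708 characters left out ...]
oint_pos': array([-1.32367452,  0.70649322, -0.02758276,  1.48460148,  0.0219509 ,
        0.95089043, -0.07550553]), 'joint_velocities': array([ 0.00026125,  0.00216969, -0.0010228 , -0.00091803, -0.00070547,
       -0.00087085,  0.00087875]), 'tau': array([-8.69637802e-05, -8.82994151e+01,  1.23409051e+00, -2.36377323e+01,
        1.69988524e-02,  1.97244277e-03, -5.27041834e-06]), 'eef_pos': array([0.16375979, 0.55116239, 0.23127167]), 'eef_rot': array([-4.52202723e-01, -3.10883088e+00,  1.37020272e-04]), 'contact_force': array([-0.51301596,  0.43205048, -0.03736457]), 'moment': array([-0.00737491, -0.01610887,  0.01098215]), 'grasp_force': 0.0, 'gripper_width': 1.0060081209963705} 0.0187
```

View pictures.

View pics/scene0.png

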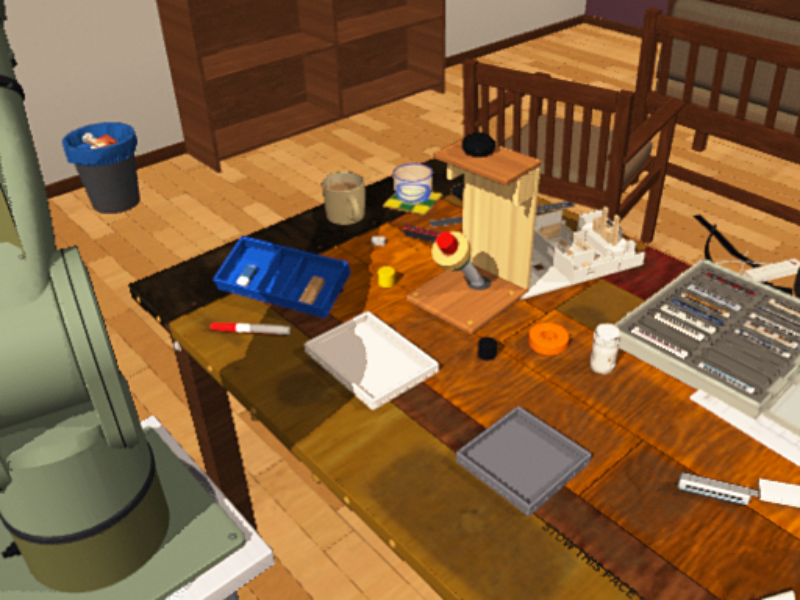

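View pics/top0.png

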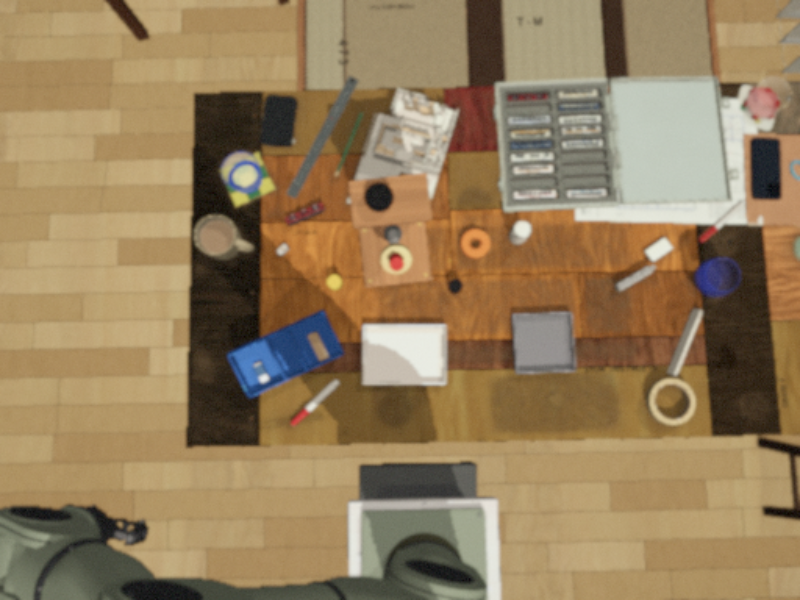

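Scene picture (800×600): the red knob is at (446,243) on the spindle, over the beige roll (450,252). The green roll is mostly hidden beneath. The knob could be confused with the yellow cap (386,277), the black cap (487,348) and the black cap on the roof (478,145). The orange roll (548,338) resembles the beige one. The bin is at (282,277), with balsa in its right compartment (313,290) and the eraser in the left (245,275). The white tray is at (372,358) and the grey tray at (524,457). By colour, I choose the red one at (446,243).

```bash
cat > h.py <<'E'
from workcell import r
import numpy as np,cv2
from scipy.optimize import minimize
from scipy.spatial.transform import Rotation as R
C={n:r.camera_model(n) for n in("scene","top")}
def proj(n,P):
    c=C[n];p=(np.atleast_2d(P)-c["position"])@R.from_rotvec(c["attitude"]).as_matrix()
    s=p[:,:2]/p[:,2:];s=s*(1+c["k1"]*(s**2).sum(1,keepdims=True))
    return s*192/np.tan(np.radians(c["vfov"]/2))+[c["cx"],c["cy"]]
def ray(n,uv):
    c=C[n];d=(np.array(uv,float)-[c["cx"],c["cy"]])/(192/np.tan(np.radians(c["vfov"]/2)));s=d.copy()
    for _ in range(5): s=d/(1+c["k1"]*(s@s))
    return c["position"],R.from_rotvec(c["attitude"]).apply([*s,1])
def onz(n,uv,z):
    o,d=ray(n,uv);return o+d*(z-o[2])/d[2]
def tri(uvs):
    A=0;b=0
    for n,uv in uvs.items():
        o,d=ray(n,uv);d=d/np.linalg.norm(d);M=np.eye(3)-np.outer(d,d);A=A+M;b=b+M@o
    return np.linalg.solve(A,b)
def box(x0,x1,y0,y1,z0,z1): return np.array([[x,y,z] for x in(x0,x1) for y in(y0,y1) for z in(z0,z1)])
def T(p,P): return R.from_euler("z",p[2]).apply(P)+[p[0],p[1],p[3] if len(p)>3 else 0]
def sil(n,hulls):
    m=np.zeros((384*4,512*4),np.uint8)
    for h in hulls:
        q=cv2.convexHull(((proj(n,h)+.5)*4*16-8).astype(np.int32));cv2.fillConvexPoly(m,q,255,shift=4)
    return cv2.resize(m,(512,384),interpolation=cv2.INTER_AREA)/255.
def fit(parts,masks,p0,step):
    def f(p): 
        t=0
        for n,m in masks.items():
            s=sil(n,[T(p,h) for h in parts]);t+=1-np.minimum(s,m).sum()/np.maximum(s,m).sum()
        return t
    S=np.array([p0]+[np.array(p0)+np.eye(len(p0))[i]*step[i] for i in range(len(p0))])
    o=minimize(f,p0,method="Nelder-Mead",options=dict(initial_simplex=S,maxiter=250,xatol=2e-4,fatol=1e-4));return o.x,o.fun
E
cat > m.py <<'E'
from h import *
im={n:r.snapshot(n) for n in C}
def msk(n,t,near):
    best=None
    for d in r.trace(n,t):
        e=np.hypot(*(np.array(d["rect"][:2])-near))
        if e<22 and (best is None or d["conf"]>best["conf"]): best=d
    return None if best is None else best["mask"].astype(float)
s=.64
near={"grey_tray":((524,457),(543,342)),"white_tray":((372,358),(404,354)),"parts_bin":((282,277),(285,355)),"tape_stand":((480,230),(392,230))}
b=R.from_euler("y",-20,degrees=True)
parts={"grey_tray":[box(-.065,.065,-.065,.065,0,.018)],"white_tray":[box(-.065,.065,-.09,.09,0,.018)],
"parts_bin":[b.apply(box(-.052,.052,-.111,.111,-.004,.03))],
"tape_stand":[box(-.0825,.0825,-.075,.075,0,.012),box(.005,.098,-.075,.075,.249,.261),box(.07,.0825,-.06,.06,0,.25)]}
for t,nn in near.items():
    M={}
    for n,q in zip(C,nn):
        q=np.array(q)*s;m=msk(n,t,q)
        if m is None: print("miss",n,t);continue
        if t=="tape_stand":
            for e in("red_knob","beige_roll","green_roll"):
                k=msk(n,e,np.array((450,252) if n=="scene" else (397,262))*s)
                if k is not None:m=np.maximum(m,k)
        M[n]=m;np.save(f"pics/{t}_{n}.npy",m)
    g=onz("top",np.array(nn[1])*s,.05 if t=="tape_stand" else .02);p0=[g[0],g[1],.3 if t=="parts_bin" else 0]+([.022] if t=="parts_bin" else [])
    best=min((fit(parts[t],M,[*p0[:2],y,*p0[3:]],[.02,.02,.1,.01]) for y in np.array([-.4,0,.4])+0),key=lambda z:z[1])
    print(t,np.round(best[0],4),round(best[1],3))
# coloured blobs
for n,nr in(("scene",(446,243)),("top",(397,262))):
    h=cv2.cvtColor(im[n],cv2.COLOR_RGB2HSV).astype(int);c=np.array(nr)*s;x,y=int(c[0]),int(c[1])
    mk=np.zeros((384,512),bool);mk[y-14:y+15,x-14:x+15]=True
    red=mk&((h[...,0]<6)|(h[...,0]>174))&(h[...,1]>190)&(h[...,2]>110);v,u=np.nonzero(red);print(n,"red",u.mean(),v.mean(),u.min(),u.max(),v.min(),v.max(),len(u))
cr=im["scene"][120:210,250:360,::-1];cr2=im["top"][110:200,200:310,::-1]
cv2.imwrite("pics/c1.png",cv2.resize(np.hstack([cr,cr2]),(792,324),interpolation=cv2.INTER_CUBIC))
for t in("balsa_block","eraser"):
    for n in C:
        for d in r.trace(n,t): 
            v,u=np.nonzero(d["mask"]);print(t,n,round(d["conf"],2),u.mean().round(1),v.mean().round(1),cv2.minAreaRect(np.c_[u,v].astype(np.float32)))
E
python3 m.py
```

```text
grey_tray [ 0.48   -0.2724  0.0167] 0.112
white_tray [ 0.4598  0.0305 -0.024 ] 0.059
parts_bin [0.4712 0.2866 0.4076 0.0206] 0.297
tape_stand [0.6883 0.0474 0.108 ] 0.264
scene red 285.2108843537415 154.57823129251702 272 292 148 162 147m.py:32: RuntimeWarning: Mean of empty slice.
  red=mk&((h[...,0]<6)|(h[...,0]>174))&(h[...,1]>190)&(h[...,2]>110);v,u=np.nonzero(red);print(n,"red",u.mean(),v.mean(),u.min(),u.max(),v.min(),v.max(),len(u))
  ret = ret.dtype.type(ret / rcount)
Traceback (most recent call last):
  File "m.py", line 32, in <module>
    red=mk&((h[...,0]<6)|(h[...,0]>174))&(h[...,1]>190)&(h[...,2]>110);v,u=np.nonzero(red);print(n,"red",u.mean(),v.mean(),u.min(),u.max(),v.min(),v.max(),len(u))
                                                                                                                           ~~~~~^^
ValueError: zero-size array to reduction operation minimum which has no identity
```

```bash
cat > m2.py <<'E'
from h import *
im={n:r.snapshot(n) for n in C}
s=.64;B={}
for n,nr in(("scene",(446,243)),("top",(397,262))):
    I=im[n].astype(int);x,y=(np.array(nr)*s).astype(int)
    mk=np.zeros((384,512),bool);mk[y-12:y+13,x-9:x+11]=True
    red=mk&(I[...,0]>110)&(I[...,0]>2.2*I[...,1])&(I[...,0]>2.2*I[...,2])
    k,l,st,ce=cv2.connectedComponentsWithStats(red.astype(np.uint8));i=1+np.argmax(st[1:,4]);B[n]=ce[i];print(n,st[i],ce[i])
P=tri(B);print("red",P,[proj(n,P)-B[n] for n in C])
b=R.from_euler("y",-20,degrees=True)
dr={"bin":([.4712,.2866,.4076,.0206],[b.apply(box(-.052,.052,-.111,.111,-.004,.03)),b.apply(box(-.048,.048,-.023,.023,0,.03))]),
"st":([.6883,.0474,.108],[box(-.0825,.0825,-.075,.075,0,.012),box(.005,.098,-.075,.075,.249,.261)])}
def draw(n,x0,y0,w,h,S):
    o=cv2.resize(im[n][y0:y0+h,x0:x0+w,::-1],(w*S,h*S),interpolation=cv2.INTER_CUBIC)
    for p,hs in dr.values():
        for q in hs:
            g=((proj(n,T(p,q))-[x0,y0]+.5)*S).astype(int)
            for i in range(8):
                for j in(1,2,4):
                    if not i&j: cv2.line(o,tuple(map(int,g[i])),tuple(map(int,g[i|j])),(0,255,0),1)
    return o
a=draw("scene",130,80,230,140,3);c=draw("top",140,100,140,160,3)
cv2.imwrite("pics/c2.png",a);cv2.imwrite("pics/c3.png",c)
for t in("balsa_block","eraser","beige_roll"):
    for n in C:
        for d in r.trace(n,t): 
            v,u=np.nonzero(d["mask"]);print(t,n,round(d["conf"],2),u.mean().round(1),v.mean().round(1),cv2.minAreaRect(np.c_[u,v].astype(np.float32)))
E
python3 m2.py
```

```text
scene [276 145  17  18 180] [284.8        153.77222222]
top [250 163   7   9  52] [253.17307692 167.        ]
red [0.6406707  0.04618154 0.14239436] [array([[ 0.32405731, -0.05337303]]), array([[-0.15960504,  0.20956855]])]
balsa_block scene 0.5 198.8 186.0 ((198.94117736816406, 185.76470947265625), (9.260923385620117, 18.521846771240234), 30.963754653930664)
balsa_block top 0.53 203.7 221.4 ((203.6000213623047, 221.1999969482422), (17.8885440826416, 6.260990142822266), 63.43495178222656)
eraser scene 0.56 157.9 176.1 ((157.90000915527344, 176.20001220703125), (7.155417442321777, 13.86362075805664), 26.56505012512207)
eraser top 0.46 167.2 237.6 ((167.4000244140625, 237.80003356933594), (12.521980285644531, 6.260990142822266), 63.43495178222656)
beige_roll scene 0.69 350.1 216.8 ((350.0000305175781, 217.00003051757812), (24.66576385498047, 18.34120750427246), 18.434947967529297)
beige_roll scene 0.52 289.6 162.8 ((289.1911926269531, 161.98529052734375), (17.66435432434082, 23.323806762695312), 59.03623962402344)
beige_roll scene 0.5 284.9 155.0 ((285.0, 155.00001525878906), (14.142135620117188, 11.31370735168457), 45.0)
beige_roll top 0.78 253.1 162.9 ((253.5, 164.0), (16.0, 19.0), 90.0)
beige_roll top 0.52 303.7 155.3 ((304.0, 155.5), (17.0, 16.0), 90.0)
```

View pics/c2.png

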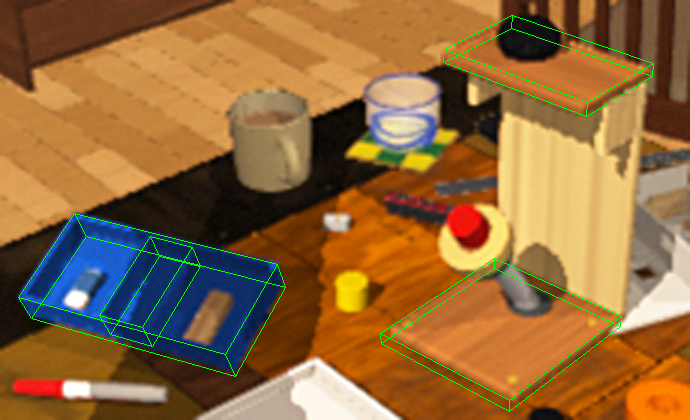

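View pics/c3.png

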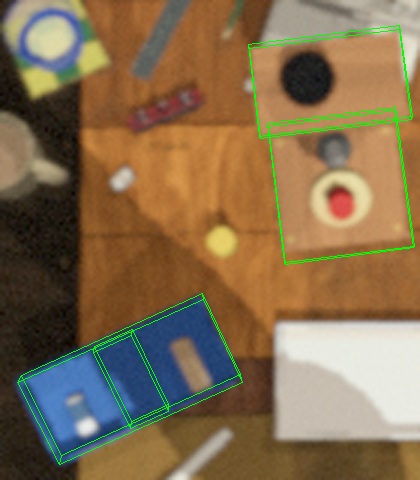

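```bash
cat > m3.py <<'E'
from h import *
im={n:r.snapshot(n) for n in C}
tl=R.from_euler("y",-35,degrees=True)
def cyl(d,z0,z1):
    a=np.linspace(0,2*np.pi,40,endpoint=False);return tl.apply(np.vstack([np.c_[d/2*np.cos(a),d/2*np.sin(a),0*a+z] for z in(z0,z1)]))+[-.015,0,.1]
M={}
for n,nr in(("scene",(284,156)),("top",(254,166))):
    I=im[n].astype(int);x,y=nr;mk=np.zeros((384,512),bool);mk[y-20:y+22,x-18:x+20]=True
    red=mk&(I[...,0]>70)&(I[...,0]>2*I[...,1])&(I[...,0]>2*I[...,2])
    bei=mk&(I[...,0]>170)&(I[...,1]>140)&(I[...,2]>70)
    def big(b):
        k,l,st,ce=cv2.connectedComponentsWithStats(b.astype(np.uint8));i=1+np.argmin(np.hypot(*(ce[1:]-nr).T)+(st[1:,4]<30)*99);print(n,st[i],ce[i]);return l==i
    rm=big(red);bm=big(rm|bei);M[n]=bm.astype(float)
p=[.6883,.0474,.108]
for n in C:
    for h in(cyl(.031,.036,.062),cyl(.064,.018,.036)):
        q=proj(n,T(p,h));print(n,"pred",q.min(0),q.max(0))
for z0 in(p,):
    print(fit([cyl(.031,.036,.062),cyl(.064,.018,.036)],M,[*p,0.],[.01,.01,.1,.005]))
    print(fit([cyl(.031,.036,.062),cyl(.064,.018,.036)],{"scene":M["scene"]},p,[.01,.01,.1]))
for q,m in(("st","tape_stand"),):
    Ms={n:np.load(f"pics/{m}_{n}.npy") for n in C}
    pt=[box(-.0825,.0825,-.075,.075,0,.012),box(.005,.098,-.075,.075,.249,.261),box(.07,.0825,-.06,.06,0,.25),cyl(.031,.036,.062),cyl(.064,.018,.036),cyl(.02,-.1,.0)]
    print(fit(pt,Ms,[*p],[.01,.01,.1]))
o=[cv2.resize(np.hstack([im[n][y:y+60,x:x+65,::-1],np.dstack([M[n][y:y+60,x:x+65]*255]*3).astype(np.uint8)]),None,fx=3,fy=3,interpolation=cv2.INTER_NEAREST) for n,x,y in(("scene",255,125),("top",220,135))]
cv2.imwrite("pics/c4.png",np.hstack(o))
E
python3 m3.py
```

```text
scene [266 136  30  27 388] [281.31185567 147.59793814]
scene [266 136  38  34 811] [287.66584464 151.59802713]
top [250 163   7  10  56] [253.         167.08928571]
top [236 146  38  37 818] [258.93154034 165.94254279]
scene pred [279.85814013 146.51006268] [294.87901997 162.06637322]
scene pred [277.62718615 145.77327161] [303.30065064 170.96720202]
top pred [248.98569712 159.75283673] [259.23946999 171.98464471]
top pred [243.59277166 152.82474938] [263.76945532 173.3589282 ]
(array([ 0.66220949,  0.01404189, -0.15370635,  0.03034475]), np.float64(1.0466932458047626))
(array([6.95494736e-01, 5.33202305e-02, 6.01106440e-04]), np.float64(0.4728125371007954))
(array([0.68833251, 0.04720349, 0.10422435]), np.float64(0.2554365699706317))
```

View pics/c4.png

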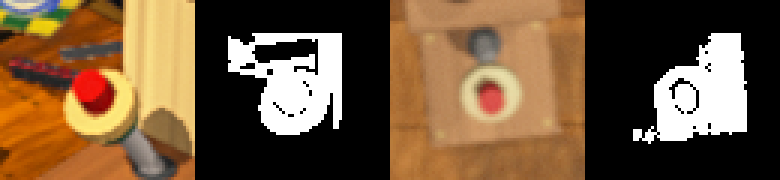

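Run:
```python
from h import *
from scipy.optimize import least_squares
tl=R.from_euler("y",-35,degrees=True)
def ctr(n,p,d,z0,z1):
    a=np.linspace(0,2*np.pi,40,endpoint=False);q=proj(n,T(p,tl.apply(np.vstack([np.c_[d/2*np.cos(a),d/2*np.sin(a),0*a+z] for z in(z0,z1)]))+[-.015,0,.1]))
    return (q.min(0)+q.max(0))/2
K=(.031,.036,.062);Bq=(.064,.018,.036)
ms=[("scene",Bq,(287.8,159.8)),("scene",K,(284,153.5)),("top",Bq,(253.5,166.5)),("top",K,(252.8,166.8))]
for w in(0,1):
    f=lambda p:np.concatenate([ctr(n,[p[0],p[1],p[2],p[3]*w],*k)-m for n,k,m in ms]+[[(p[2]-.106)/.03,p[3]/.002]])
    o=least_squares(f,[.688,.047,.1,0],x_scale=[.01,.01,.1,.01]);print(o.x,o.cost,o.fun.round(1))
for p in([.682,.0485,.106],):
    print([T(p,tl.apply([[0,0,z]])+[-.015,0,.1]).round(4) for z in(0,.053)])
# tip_of seat/tip triangulated
print(tri({"scene":(291.6,163.2),"top":(249.9,163.1)}),tri({"scene":(285.8,152.4),"top":(250,165.6)}))
print("balsa top/scene",onz("top",(203.6,221.3),.03),onz("scene",(198.9,185.9),.03),tri({"scene":(198.9,185.9),"top":(203.6,221.3)}))
```

```text
[0.68120974 0.05040732 0.10182537 0.        ] 3.316151810306334 [-0.2 -0.9  0.5  1.3 -0.8 -1.2  0.3  1.3 -0.1  0. ]
[6.81041428e-01 5.02651943e-02 1.01825098e-01 3.68488162e-04] 3.290478098106795 [-0.2 -1.   0.5  1.2 -0.7 -1.2  0.4  1.3 -0.1  0.2]
[array([[0.6671, 0.0469, 0.1   ]]), array([[0.6369, 0.0437, 0.1434]])]
[0.66670969 0.0539265  0.09795626] [0.64832519 0.05444285 0.13905559]
balsa top/scene [0.48093394 0.21714366 0.03      ] [0.48216257 0.21708501 0.03      ] [0.48135354 0.21680229 0.03046566]
```

```bash
cat > k.py <<'E'
from h import *
ST=[.6815,.0495,.104]; BIN=[.4712,.2866,.4076,.0206]
def frame(z,y):
    z=z/np.linalg.norm(z);y=y-z*(y@z);y=y/np.linalg.norm(y);return np.column_stack([np.cross(y,z),y,z])
Rz=lambda a:R.from_euler("z",a).as_matrix()
def sp(s,inpl=0,lat=0,clos="x",sg=1,st=ST):
    a=np.array([-.5736,0,.8192]);b=np.array([.8192,0,.5736]);e=np.array([0,1.,0])
    p=np.array([-.015,0,.1])+a*s+b*inpl+e*lat
    return Rz(st[2])@p+[st[0],st[1],0], Rz(st[2])@frame(-a,sg*(b if clos=="x" else e))
def bn(x,y,h,clos="x",sg=1,tilt=20):
    t=np.radians(20);n=np.array([-np.sin(t),0,np.cos(t)]);u=np.array([np.cos(t),0,np.sin(t)]);e=np.array([0,1.,0])
    p=u*x+e*y+n*h;t=np.radians(tilt);n=np.array([-np.sin(t),0,np.cos(t)])
    return Rz(BIN[2])@p+[BIN[0],BIN[1],BIN[3]], Rz(BIN[2])@frame(-n,sg*(u if clos=="x" else e))
def down(x,y,z,yaw): # tool y at azimuth yaw
    return np.array([x,y,z]),frame(np.array([0,0,-1.]),np.array([np.cos(yaw),np.sin(yaw),0]))
def go(p,Q,n,frm=None):
    """print constant row from current (or frm) pose to p,Q in n rows"""
    s=r.state()
    if frm is None: frm=(s["eef_pos"],R.from_rotvec(s["eef_rot"]).as_matrix())
    w=R.from_matrix(frm[1].T@Q).as_rotvec()/n
    A=sum(frm[1]@R.from_rotvec(w*i).as_matrix() for i in range(n))
    print(n,"rows",np.round(np.linalg.solve(A,p-frm[0])*100,2).tolist(),np.round(w,4).tolist(),"angle",round(np.degrees(np.linalg.norm(w)),1));return p,Q
def stat():
    s=r.state();print("t",s["time"],"pos",s["eef_pos"].round(4),"j",s["joint_pos"].round(2),"F",s["contact_force"].round(1),"M",s["moment"].round(2),"w",round(s["gripper_width"],3),"g",s["grasp_force"])
E
python3 - <<'E'
from k import *
stat()
for sg in(1,-1):
    a=go(*sp(.12,sg=sg),16)
    go(*sp(.04,sg=sg),6,a)
print(a[0])
E
```

```text
t 2.8 pos [0.1638 0.5511 0.2312] j [-1.32  0.71 -0.03  1.48  0.02  0.95 -0.08] F [-0.5 -0.   0.1] M [ 0.04 -0.02 -0.04] w 1.005 g 0.0
16 rows [-4.39, -0.24, 0.43] [-0.0336, -0.0224, 0.0712] angle 4.7
6 rows [-0.0, -0.0, 1.33] [0.0, 0.0, 0.0] angle 0.0
16 rows [-0.32, -4.71, 1.64] [0.0249, -0.0373, -0.1183] angle 7.3
6 rows [0.0, 0.0, 1.33] [0.0, 0.0, 0.0] angle 0.0
[0.59812095 0.04079718 0.198304  ]
```

Call:
servo_tool:
  rows:
    - [0.65,[-4.39,-0.24,0.43],[-0.0336,-0.0224,0.0712]]
    - [0.65,[-4.39,-0.24,0.43],[-0.0336,-0.0224,0.0712]]
    - [0.65,[-4.39,-0.24,0.43],[-0.0336,-0.0224,0.0712]]
    - [0.65,[-4.39,-0.24,0.43],[-0.0336,-0.0224,0.0712]]
    - [0.65,[-4.39,-0.24,0.43],[-0.0336,-0.0224,0.0712]]
    - [0.65,[-4.39,-0.24,0.43],[-0.0336,-0.0224,0.0712]]
    - [0.65,[-4.39,-0.24,0.43],[-0.0336,-0.0224,0.0712]]
    - [0.65,[-4.39,-0.24,0.43],[-0.0336,-0.0224,0.0712]]

```text
time: 3.8
eef_pos: [0.4552, 0.3576, 0.2145]
eef_rot: [1.219, 2.639, 0.349]
contact_force: [-0.2, -0.3, -0.5]
gripper_width: 0.648
grasp_force: 0.0
```

Call:
servo_tool:
  rows:
    - [0.65,[-4.39,-0.24,0.43],[-0.0336,-0.0224,0.0712]]
    - [0.65,[-4.39,-0.24,0.43],[-0.0336,-0.0224,0.0712]]
    - [0.65,[-4.39,-0.24,0.43],[-0.0336,-0.0224,0.0712]]
    - [0.65,[-4.39,-0.24,0.43],[-0.0336,-0.0224,0.0712]]
    - [0.65,[-4.39,-0.24,0.43],[-0.0336,-0.0224,0.0712]]
    - [0.65,[-4.39,-0.24,0.43],[-0.0336,-0.0224,0.0712]]
    - [0.65,[-4.39,-0.24,0.43],[-0.0336,-0.0224,0.0712]]
    - [0.65,[-4.39,-0.24,0.43],[-0.0336,-0.0224,0.0712]]

```text
time: 4.8
eef_pos: [0.6188, 0.0433, 0.2289]
eef_rot: [1.815, 2.012, 0.573]
contact_force: [0.7, -0.1, 0.6]
gripper_width: 0.648
grasp_force: 0.0
```

Run:
```python
from k import *
stat(); p,Q=sp(.12); print(p); go(p,Q,1); go(*sp(.09),3)
a=r.snapshot("scene")[90:200,230:340,::-1]; b=r.snapshot("top")[110:220,200:310,::-1]
def mark(n,im,x0,y0):
    o=cv2.resize(im,None,fx=3.6,fy=3.6,interpolation=cv2.INTER_CUBIC)
    return o
cv2.imwrite("pics/d1.png",np.hstack([mark(0,a,0,0),mark(0,b,0,0)]))
```

```text
t 4.8 pos [0.6188 0.0433 0.2289] j [-0.15  0.62  0.03  1.96 -0.14  0.    0.12] F [ 0.7 -0.1  0.6] M [-0.05  0.55 -0.02] w 0.648 g 0.0
[0.59812095 0.04079718 0.198304  ]
1 rows [-0.04, -3.38, 1.5] [-0.0542, 0.0028, -0.0006] angle 3.1
3 rows [-0.01, -1.1, 1.48] [-0.0181, 0.0009, -0.0002] angle 1.0
```

View pics/d1.png

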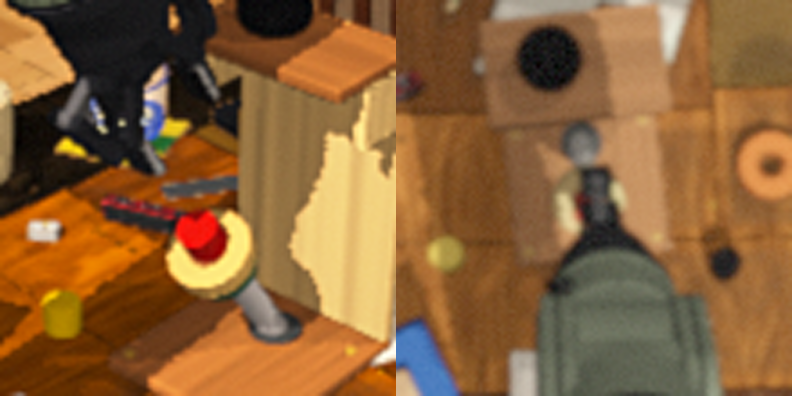

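Call:
servo_tool:
  rows:
    - [0.65,[0,-1.1,1.1],[-0.018,0,0]]
    - [0.65,[0,-1.1,1.1],[-0.018,0,0]]
    - [0.65,[0,-1.1,1.1],[-0.018,0,0]]
    - [0.65,[0,0,0],[0,0,0]]

```text
time: 5.4
eef_pos: [0.6307, 0.0449, 0.2143]
eef_rot: [1.817, 2.021, 0.569]
contact_force: [-0.1, 0.2, 0.6]
gripper_width: 0.65
grasp_force: 0.0
```

Run:
```python
from k import *
stat(); go(*sp(.1),1); go(*sp(.07),2)
```

```text
t 5.4 pos [0.6307 0.0449 0.2143] j [-0.14  0.66  0.02  1.93 -0.32  0.    0.3 ] F [-0.1  0.2  0.6] M [-0.07  0.53 -0.03] w 0.65 g 0.0
1 rows [-0.06, -3.51, 1.65] [-0.062, -0.0009, 0.0019] angle 3.6
2 rows [-0.03, -1.7, 2.3] [-0.031, -0.0005, 0.001] angle 1.8
```

Call:
servo_tool:
  rows:
    - [0.65,[0,-0.8,-1.5],[0.08,0,0]]
    - [0.65,[0,-0.8,-1.5],[0.08,0,0]]
    - [0.65,[0,-0.8,-1.5],[0.08,0,0]]
    - [0.65,[0,-0.8,-1.5],[0.08,0,0]]
    - [0.65,[0,0,0],[0,0,0]]

```text
time: 6.02
eef_pos: [0.5776, 0.039, 0.2564]
eef_rot: [1.989, 2.212, 0.256]
contact_force: [0.9, 0.8, -0.0]
gripper_width: 0.645
grasp_force: 0.0
```

Run:
```python
from k import *
stat(); s=r.state(); print(R.from_rotvec(s["eef_rot"]).as_matrix().round(3))
```

```text
t 6.025 pos [0.5776 0.039  0.2564] j [-0.27  0.6   0.26  1.7  -0.26  0.64  0.23] F [ 0.9  0.8 -0. ] M [-0.04  0.22  0.04] w 0.645 g 0.0
[[-0.106  0.968  0.228]
 [ 0.994  0.103  0.023]
 [-0.001  0.229 -0.973]]
```

```bash
cat > fk.py <<'E'
from k import *
from scipy.optimize import least_squares
def rot(ax,q):return R.from_euler(ax,q).as_matrix()
def fk(j,P,sg):
    h,e0,a,e1,b,e2,L=P
    Q=rot("z",sg[0]*j[0]);p=np.array([0,0,h])
    Q=Q@rot("y",j[1]);Q=Q@rot("z",sg[1]*j[2]);p=p+Q@[e0,0,a]
    Q=Q@rot("y",j[3]);Q=Q@rot("z",sg[2]*j[4]);p=p+Q@[e1,0,b]
    Q=Q@rot("y",j[5]);p=p+Q@[e2,0,L];Q=Q@rot("z",sg[3]*j[6]);return p,Q
E
python3 - <<'E'
from fk import *
D=[([-1.32367452,0.70649322,-0.02758276,1.48460148,0.0219509,0.95089043,-0.07550553],[.16376,.55116,.23127],[-.4522,-3.1088,0]),
([-.15,.62,.03,1.96,-.14,0,.12],[.6188,.0433,.2289],[1.815,2.012,.573]),
([-.14,.66,.02,1.93,-.32,0,.3],[.6307,.0449,.2143],[1.817,2.021,.569]),
([-.27,.6,.26,1.7,-.26,.64,.23],[.5776,.039,.2564],[1.989,2.212,.256])]
import itertools
for sg in itertools.product((1,-1),repeat=4):
  for off in(0,):
    def f(P,full=True):
        o=[]
        for j,p,w in D:
            j=np.array(j)
            q,Q=fk(j,P[:7],sg); Q=rot("z",P[7])@Q@rot("z",P[8]); q=rot("z",P[7])@q
            o+=[q-p,.3*(R.from_matrix(Q.T@R.from_rotvec(w).as_matrix()).as_rotvec())]
        return np.concatenate(o)
    best=min((least_squares(f,[.36,0,.42,0,.4,0,.3,y,z]) for y in(0,1.57,-1.57) for z in(0,1.57,-1.57,3.1)),key=lambda o:o.cost)
    if best.cost<5e-3: print(sg,best.cost,best.x.round(3))
E
```

```text
(-1, 1, 1, 1) 0.003771103076442103 [-0.467 -0.437  1.213  0.014  0.247  0.055  0.35  -0.064  1.644]
(-1, -1, -1, -1) 8.53975847501049e-05 [ 3.010e-01  2.100e-02  5.120e-01 -7.000e-03  2.750e-01  1.000e-03
  2.910e-01 -5.000e-02  1.528e+00]
```

```bash
cat >> fk.py <<'E'
PP=[.301,.021,.512,-.007,.275,.001,.291,-.05,1.528]; SG=(-1,)*4
def FK(j):
    q,Q=fk(j,PP[:7],SG);return rot("z",PP[7])@q,rot("z",PP[7])@Q@rot("z",PP[8])
LO=np.array([-2.71,-.32,-1.57,0,-1.46,0,-2.83])+.05;HI=np.array([2.71,2.16,1.52,2.45,4.6,2.02,2.83])-.05
def ik(p,Q,j0):
    f=lambda j:np.concatenate([(FK(j)[0]-p)*3,R.from_matrix(FK(j)[1].T@Q).as_rotvec(),.003*(j-j0)])
    o=least_squares(f,np.clip(j0,LO+.01,HI-.01),bounds=(LO,HI));e=o.fun
    return o.x.round(2),round(np.linalg.norm(e[:3])/3*1000,1),round(np.degrees(np.linalg.norm(e[3:6])),1)
E
python3 - <<'E'
from fk import *
for clos in "xy":
  for sg in(1,-1):
    for s in(.12,.06,.04,.0):
      p,Q=sp(s,clos=clos,sg=sg);res=[]
      for j0 in([-.27,.6,.26,1.7,-.26,.64,.23],[-.27,.6,0,1.7,3,.2,.23],[-.27,.6,1,1.7,1.5,.6,.23],[-.27,.6,-1,1.7,-1.3,.6,.23]):
        x=ik(p,Q,np.array(j0)); res.append(x)
      for x in res: 
        if x[1]<5 and x[2]<3: print(clos,sg,s,x[0].tolist(),x[1:])
E
```

```text
x 1 0.12 [-0.42, 0.72, 0.53, 2.09, 4.14, 0.43, 2.06] (np.float64(0.0), np.float64(0.0))
x 1 0.12 [0.31, 0.77, -0.72, 2.09, 2.07, 0.5, -1.96] (np.float64(0.0), np.float64(0.0))
x 1 0.12 [0.51, 1.03, -1.29, 2.09, 1.9, 1.01, -1.66] (np.float64(0.0), np.float64(0.0))
x 1 0.06 [-0.43, 0.86, 0.57, 2.01, 4.1, 0.51, 2.05] (np.float64(0.0), np.float64(0.0))
x 1 0.06 [0.3, 0.91, -0.74, 2.01, 2.13, 0.58, -1.95] (np.float64(0.0), np.float64(0.0))
x 1 0.06 [0.47, 1.16, -1.26, 2.01, 1.99, 1.04, -1.63] (np.float64(0.0), np.float64(0.0))
x 1 0.04 [-0.44, 0.91, 0.58, 1.98, 4.09, 0.53, 2.03] (np.float64(0.0), np.float64(0.0))
x 1 0.04 [0.29, 0.96, -0.74, 1.98, 2.14, 0.59, -1.94] (np.float64(0.0), np.float64(0.0))
x 1 0.04 [0.46, 1.2, -1.24, 1.98, 2.01, 1.04, -1.62] (np.float64(0.0), np.float64(0.0))
x 1 0.0 [-0.44, 0.99, 0.6, 1.91, 4.08, 0.55, 2.0] (np.float64(0.0), np.float64(0.0))
x 1 0.0 [0.28, 1.04, -0.74, 1.91, 2.16, 0.61, -1.91] (np.float64(0.0), np.float64(0.0))
x 1 0.0 [0.44, 1.27, -1.21, 1.91, 2.06, 1.02, -1.59] (np.float64(0.0), np.float64(0.0))
x -1 0.12 [0.25, 0.74, -0.61, 2.09, 2.15, 0.43
[... 2072 characters left out ...]
y 1 0.0 [0.3, 1.05, -0.78, 1.91, 2.15, 0.64, -0.31] (np.float64(0.0), np.float64(0.0))
y 1 0.0 [0.12, 0.95, -0.41, 1.9, 2.43, 0.39, -0.72] (np.float64(0.0), np.float64(0.0))
y 1 0.0 [0.17, 0.97, -0.51, 1.9, 2.31, 0.45, -0.57] (np.float64(0.0), np.float64(0.0))
y 1 0.0 [0.39, 1.17, -1.03, 1.91, 2.08, 0.85, -0.13] (np.float64(0.0), np.float64(0.0))
y -1 0.12 [-0.22, 0.67, 0.18, 2.08, 3.71, 0.26, 0.98] (np.float64(0.0), np.float64(0.0))
y -1 0.06 [-0.23, 0.8, 0.21, 2.0, 3.69, 0.31, 0.97] (np.float64(0.0), np.float64(0.0))
y -1 0.04 [-0.24, 0.84, 0.21, 1.97, 3.69, 0.32, 0.96] (np.float64(0.0), np.float64(0.0))
y -1 0.0 [-0.24, 0.92, 0.22, 1.9, 3.69, 0.33, 0.95] (np.float64(0.0), np.float64(0.0))
```

```bash
cat >> fk.py <<'E'
def path(j1,n,claw):
    j0=r.state()["joint_pos"];J=[j0+(np.array(j1)-j0)*i/n for i in range(n+1)];F=[FK(j) for j in J];o=[]
    for (p,Q),(p2,Q2) in zip(F,F[1:]):
        w=R.from_matrix(Q.T@Q2).as_rotvec();o.append([claw,(Q.T@(p2-p)*100).round(1).tolist(),w.round(3).tolist()])
    print("max deg",max(np.degrees(np.linalg.norm(x[2])) for x in o),"max cm",max(np.linalg.norm(x[1]) for x in o))
    print(np.array([f[0] for f in F]).round(2).tolist());print(o[:8]);print(o[8:])
E
python3 - <<'E'
from fk import *
stat();p,Q=FK(r.state()["joint_pos"]);print(p)
j=ik(*sp(.12,clos="y"),np.array([0.2,.72,-.51,2.09,2.23,.37,-.58]))[0];path(j,14,.65)
E
```

```text
t 6.025 pos [0.5776 0.039  0.2564] j [-0.27  0.6   0.26  1.7  -0.26  0.64  0.23] F [ 0.9  0.8 -0. ] M [-0.04  0.22  0.04] w 0.645 g 0.0
[0.57727881 0.03914404 0.2548858 ]
max deg 7.766907330966155 max cm 2.8809720581775866
[[0.58, 0.04, 0.25], [0.57, 0.02, 0.24], [0.56, -0.0, 0.23], [0.55, -0.02, 0.22], [0.55, -0.04, 0.22], [0.56, -0.05, 0.21], [0.56, -0.05, 0.21], [0.57, -0.06, 0.2], [0.58, -0.05, 0.2], [0.58, -0.05, 0.2], [0.59, -0.04, 0.2], [0.6, -0.02, 0.19], [0.6, -0.0, 0.19], [0.6, 0.02, 0.19], [0.6, 0.04, 0.19]]
[[0.65, [-2.1, -1.7, 1.0], [0.044, -0.07, -0.089]], [0.65, [-1.8, -1.3, 1.0], [0.033, -0.064, -0.095]], [0.65, [-1.5, -1.0, 1.0], [0.021, -0.058, -0.101]], [0.65, [-1.2, -0.6, 0.9], [0.009, -0.053, -0.105]], [0.65, [-0.9, -0.3, 0.8], [-0.004, -0.047, -0.108]], [0.65, [-0.7, 0.1, 0.7], [-0.016, -0.042, -0.11]], [0.65, [-0.4, 0.4, 0.6], [-0.028, -0.037, -0.111]], [0.65, [-0.2, 0.7, 0.4], [-0.039, -0.033, -0.111]]]
[[0.65, [-0.1, 1.0, 0.3], [-0.05, -0.03, -0.11]], [0.65, [0.1, 1.3, 0.2], [-0.06, -0.027, -0.109]], [0.65, [0.2, 1.6, 0.0], [-0.068, -0.025, -0.107]], [0.65, [0.2, 1.9, -0.1], [-0.076, -0.024, -0.105]], [0.65, [0.2, 2.1, -0.2], [-0.082, -0.024, -0.104]], [0.65, [0.2, 2.3, -0.4], [-0.086, -0.024, -0.102]]]
```

Call:
servo_tool:
  rows:
    - [0.65,[-2.1,-1.7,1.0],[0.044,-0.07,-0.089]]
    - [0.65,[-1.8,-1.3,1.0],[0.033,-0.064,-0.095]]
    - [0.65,[-1.5,-1.0,1.0],[0.021,-0.058,-0.101]]
    - [0.65,[-1.2,-0.6,0.9],[0.009,-0.053,-0.105]]
    - [0.65,[-0.9,-0.3,0.8],[-0.004,-0.047,-0.108]]
    - [0.65,[-0.7,0.1,0.7],[-0.016,-0.042,-0.11]]
    - [0.65,[-0.4,0.4,0.6],[-0.028,-0.037,-0.111]]
    - [0.65,[-0.2,0.7,0.4],[-0.039,-0.033,-0.111]]

```text
time: 7.02
eef_pos: [0.5768, -0.0538, 0.1993]
eef_rot: [0.847, 2.568, -0.233]
contact_force: [0.2, 0.4, -0.3]
gripper_width: 0.649
grasp_force: 0.0
```

Call:
servo_tool:
  rows:
    - [0.65,[-0.1,1.0,0.3],[-0.05,-0.03,-0.11]]
    - [0.65,[0.1,1.3,0.2],[-0.06,-0.027,-0.109]]
    - [0.65,[0.2,1.6,0.0],[-0.068,-0.025,-0.107]]
    - [0.65,[0.2,1.9,-0.1],[-0.076,-0.024,-0.105]]
    - [0.65,[0.2,2.1,-0.2],[-0.082,-0.024,-0.104]]
    - [0.65,[0.2,2.3,-0.4],[-0.086,-0.024,-0.102]]
    - [0.65,[0,0,0],[0,0,0]]

```text
time: 7.9
eef_pos: [0.6158, 0.044, 0.2231]
eef_rot: [-0.136, 2.593, 0.066]
contact_force: [-0.2, -0.8, 0.3]
gripper_width: 0.654
grasp_force: 0.0
```

Run:
```python
from fk import *
stat();go(*sp(.12,clos="y"),1);go(*sp(.08,clos="y"),4)
```

```text
t 7.9 pos [0.6158 0.044  0.2231] j [-0.1   0.63 -0.02  1.97  0.58  0.    0.98] F [-0.2 -0.8  0.3] M [-0.11  0.54 -0.02] w 0.654 g 0.0
1 rows [2.82, -0.17, 1.19] [0.0206, -0.0645, -0.0054] angle 3.9
4 rows [0.67, -0.05, 1.28] [0.0051, -0.0161, -0.0013] angle 1.0
```

```bash
cat >> fk.py <<'E'
def path2(j1,n,claw,bump,j0=None):
    """joint path with a bump on j6; prints cartesian rows"""
    j0=r.state()["joint_pos"] if j0 is None else np.array(j0);t=np.linspace(0,1,n+1)
    J=j0+(np.array(j1)-j0)*t[:,None];J[:,5]+=bump*np.sin(np.pi*t)**.7;F=[FK(j) for j in J];o=[]
    for (p,Q),(p2,Q2) in zip(F,F[1:]):
        w=R.from_matrix(Q.T@Q2).as_rotvec();o.append([claw,(Q.T@(p2-p)*100).round(1).tolist(),w.round(3).tolist()])
    print("max deg",max(np.degrees(np.linalg.norm(x[2])) for x in o),"max cm",max(np.linalg.norm(x[1]) for x in o))
    print(np.array([f[0] for f in F]).round(2).tolist())
    for i in range(0,n,8):print(o[i:i+8])
    return J
E
python3 - <<'E'
from fk import *
j=ik(*sp(.13,clos="x",sg=-1),np.array([-.05,.66,-.05,2.08,3.0,.21,.15]))[0];print(j);path2(j,16,.65,.4)
E
```

```text
[-0.05  0.64 -0.09  2.09  3.01  0.2   0.15]
max deg 10.075752397419915 max cm 4.39317652729776
[[0.61, 0.05, 0.22], [0.58, 0.02, 0.21], [0.57, -0.0, 0.2], [0.56, -0.03, 0.2], [0.56, -0.05, 0.21], [0.56, -0.07, 0.21], [0.57, -0.08, 0.22], [0.58, -0.08, 0.23], [0.6, -0.09, 0.24], [0.61, -0.08, 0.25], [0.62, -0.07, 0.25], [0.63, -0.05, 0.26], [0.64, -0.04, 0.25], [0.64, -0.02, 0.25], [0.63, 0.01, 0.24], [0.62, 0.02, 0.23], [0.59, 0.04, 0.21]]
[[0.65, [3.6, -2.5, -0.3], [0.082, 0.12, -0.099]], [0.65, [2.0, -2.1, -0.1], [0.071, 0.064, -0.098]], [0.65, [1.3, -2.1, -0.0], [0.073, 0.04, -0.096]], [0.65, [0.7, -2.0, -0.0], [0.073, 0.019, -0.093]], [0.65, [0.2, -1.9, -0.0], [0.071, 0.001, -0.091]], [0.65, [-0.3, -1.7, -0.0], [0.066, -0.015, -0.089]], [0.65, [-0.7, -1.5, -0.0], [0.059, -0.03, -0.087]], [0.65, [-1.1, -1.2, -0.0], [0.05, -0.043, -0.085]]]
[[0.65, [-1.4, -0.9, -0.0], [0.039, -0.054, -0.084]], [0.65, [-1.6, -0.5, -0.1], [0.026, -0.063, -0.083]], [0.65, [-1.8, -0.1, -0.1], [0.012, -0.069, -0.083]], [0.65, [-1.9, 0.4, -0.1], [-0.003, -0.073, -0.084]], [0.65, [-1.9, 0.8, -0.1], [-0.018, -0.074, -0.086]], [0.65, [-1.9, 1.3, -0.1], [-0.035, -0.072, -0.088]], [0.65, [-1.8, 2.0, -0.1], [-0.056, -0.068, -0.09]], [0.65, [-1.6, 3.6, -0.3], [-0.112, -0.065, -0.094]]]
```

Call:
servo_tool:
  rows:
    - [0.65,[3.6,-2.5,-0.3],[0.082,0.12,-0.099]]
    - [0.65,[2.0,-2.1,-0.1],[0.071,0.064,-0.098]]
    - [0.65,[1.3,-2.1,0],[0.073,0.04,-0.096]]
    - [0.65,[0.7,-2.0,0],[0.073,0.019,-0.093]]
    - [0.65,[0.2,-1.9,0],[0.071,0.001,-0.091]]
    - [0.65,[-0.3,-1.7,0],[0.066,-0.015,-0.089]]
    - [0.65,[-0.7,-1.5,0],[0.059,-0.03,-0.087]]
    - [0.65,[-1.1,-1.2,0],[0.05,-0.043,-0.085]]

```text
time: 8.9
eef_pos: [0.6126, -0.0846, 0.2508]
eef_rot: [-1.006, 2.466, -0.84]
contact_force: [-0.3, 0.4, 0.4]
gripper_width: 0.653
grasp_force: 0.0
```

Run:
```python
from fk import *
stat();print(FK(r.state()["joint_pos"])[0])
j=ik(*sp(.13,clos="x",sg=-1),np.array([-.05,.66,-.05,2.08,3.0,.21,.15]))[0];path2(j,9,.65,.15)
```

```text
t 8.9 pos [ 0.6126 -0.0846  0.2508] j [-0.53  0.74  0.71  1.99  1.19 -0.    1.05] F [-0.3  0.4  0.4] M [0.42 0.53 0.01] w 0.653 g 0.0
[ 0.60194242 -0.07715512  0.23568744]
max deg 7.969470148866686 max cm 3.277193921634788
[[0.6, -0.08, 0.24], [0.59, -0.09, 0.23], [0.59, -0.09, 0.22], [0.59, -0.09, 0.22], [0.59, -0.08, 0.22], [0.6, -0.07, 0.21], [0.61, -0.04, 0.21], [0.61, -0.02, 0.21], [0.61, 0.01, 0.21], [0.59, 0.04, 0.21]]
[[0.65, [2.0, 0.5, 0.6], [-0.006, 0.053, -0.091]], [0.65, [0.5, 0.3, 0.5], [0.0, 0.005, -0.091]], [0.65, [-0.4, 0.1, 0.3], [0.008, -0.025, -0.088]], [0.65, [-1.2, 0.0, 0.1], [0.012, -0.051, -0.084]], [0.65, [-1.8, 0.0, -0.1], [0.012, -0.073, -0.08]], [0.65, [-2.3, 0.1, -0.3], [0.009, -0.09, -0.076]], [0.65, [-2.6, 0.3, -0.5], [0.002, -0.102, -0.075]], [0.65, [-2.8, 0.5, -0.6], [-0.007, -0.107, -0.075]]]
[[0.65, [-2.9, 1.3, -0.8], [-0.035, -0.109, -0.079]]]
```

The wrist's joint 6 hits its limit at the full 35° tilt. Closing the fingers sideways lets the tool tilt less (22°) and still pull along the axis.

```bash
cat >> k.py <<'E'
def sq(s,d,inpl=0,lat=0,tilt=22,sg=1,st=None):
    """pinch point at axis station s, TCP d beyond it along the tool, closing along stand y"""
    st=st or ST;a=np.array([-.5736,0,.8192]);b=np.array([.8192,0,.5736]);t=np.radians(tilt)
    z=np.array([np.sin(t),0,-np.cos(t)])
    p=np.array([-.015,0,.1])+a*s+b*inpl+np.array([0,1,0])*lat+z*d
    return Rz(st[2])@p+[st[0],st[1],0], Rz(st[2])@frame(z,np.array([0,sg*1.,0]))
E
python3 - <<'E'
from fk import *
for s in(.11,.05,.009):
    x=ik(*sq(s,.013),np.array([-.1,.7,0,1.8,0,.4,1.56]));print(s,x,sq(s,.013)[0])
    if s==.11: j=x[0]
path2(j,12,.65,.2)
go(*sq(.11,.013),12)
E
```

```text
0.11 (array([-0.1 ,  0.71, -0.02,  1.87,  0.  ,  0.18,  1.57]), np.float64(0.0), np.float64(0.0)) [0.60866954 0.0418982  0.17805861]
0.05 (array([-0.1 ,  0.83, -0.02,  1.78,  0.  ,  0.15,  1.57]), np.float64(0.0), np.float64(0.0)) [0.64289958 0.04547102 0.12890661]
0.009 (array([-0.11,  0.91, -0.02,  1.71,  0.  ,  0.14,  1.57]), np.float64(0.0), np.float64(0.0)) [0.66629011 0.04791244 0.09531941]
max deg 6.535236079412341 max cm 2.930870177950569
[[0.6, -0.08, 0.24], [0.59, -0.09, 0.23], [0.59, -0.1, 0.22], [0.58, -0.1, 0.21], [0.57, -0.09, 0.2], [0.57, -0.08, 0.19], [0.56, -0.07, 0.18], [0.56, -0.05, 0.17], [0.56, -0.04, 0.17], [0.57, -0.02, 0.16], [0.58, 0.0, 0.16], [0.59, 0.02, 0.17], [0.61, 0.04, 0.18]]
[[0.65, [1.6, -0.1, 0.6], [0.003, 0.063, 0.06]], [0.65, [0.9, 0.6, 0.5], [-0.021, 0.039, 0.059]], [0.65, [0.6, 0.9, 0.4], [-0.034, 0.031, 0.058]], [0.65, [0.4, 1.2, 0.4], [-0.044, 0.024, 0.056]], [0.65, [0.2, 1.4, 0.3], [-0.052, 0.016, 0.055]], [0.65, [-0.1, 1.6, 0.2], [-0.059, 0.007, 0.054]], [0.65, [-0.4, 1.7, 0.1], [-0.064, -0.002, 0.053]], [0.65, [-0.6, 1.8, 0.1], [-0.067, -0.012, 0.053]]]
[[0.65, [-0.9, 1.8, -0.0], [-0.069, -0.022, 0.053]], [0.65, [-1.2, 1.8, -0.1], [-0.068, -0.033, 0.054]], [0.65, [-1.6, 1.7, -0.2], [-0.066, -0.045, 0.056]], [0.65, [-2.5, 1.5, -0.3], [-0.06, -0.077, 0.059]]]
12 rows [-0.31, 1.18, 0.29] [-0.0414, -0.0024, 0.0623] angle 4.3
```

```bash
sed -i 's/tilt=22/tilt=18/' k.py
python3 - <<'E'
from fk import *
go(*sq(.12,.013),8)
E
```

```text
8 rows [-0.46, 1.75, 0.29] [-0.0654, 0.0045, 0.0913] angle 6.4
```

Call:
servo_tool:
  rows:
    - [0.65,[-0.46,1.75,0.29],[-0.0654,0.0045,0.0913]]
    - [0.65,[-0.46,1.75,0.29],[-0.0654,0.0045,0.0913]]
    - [0.65,[-0.46,1.75,0.29],[-0.0654,0.0045,0.0913]]
    - [0.65,[-0.46,1.75,0.29],[-0.0654,0.0045,0.0913]]
    - [0.65,[-0.46,1.75,0.29],[-0.0654,0.0045,0.0913]]
    - [0.65,[-0.46,1.75,0.29],[-0.0654,0.0045,0.0913]]
    - [0.65,[-0.46,1.75,0.29],[-0.0654,0.0045,0.0913]]
    - [0.65,[-0.46,1.75,0.29],[-0.0654,0.0045,0.0913]]

```text
time: 9.9
eef_pos: [0.6024, 0.0382, 0.1843]
eef_rot: [-0.163, 2.822, 0.011]
contact_force: [-0.7, -0.3, -0.2]
gripper_width: 0.653
grasp_force: 0.0
```

Run:
```python
from fk import *
stat();a=go(*sq(.10,.013),3);go(*sq(.05,.013),4,a)
```

```text
t 9.9 pos [0.6024 0.0382 0.1843] j [ 0.01  0.7  -0.24  1.81  0.51  0.37  1.09] F [-0.7 -0.3 -0.2] M [-0.01  0.36 -0.03] w 0.653 g 0.0
3 rows [-0.22, 0.1, 0.58] [-0.0023, 0.0003, 0.0041] angle 0.3
4 rows [-0.37, -0.0, 1.2] [0.0, 0.0, 0.0] angle 0.0
```

Call:
servo_tool:
  rows:
    - [0.65,[-0.2,0.1,0.6],[-0.002,0,0.004]]
    - [0.65,[-0.2,0.1,0.6],[-0.002,0,0.004]]
    - [0.65,[-0.2,0.1,0.6],[-0.002,0,0.004]]
    - [0.65,[-0.37,0,1.2],[0,0,0]]
    - [0.65,[-0.37,0,1.2],[0,0,0]]
    - [0.65,[-0.37,0,1.2],[0,0,0]]
    - [0.65,[-0.37,0,1.2],[0,0,0]]
    - [0.65,[0,0,0],[0,0,0]]

```text
time: 10.9
eef_pos: [0.6421, 0.0444, 0.1278]
eef_rot: [-0.155, 2.824, 0.017]
contact_force: [-0.6, 0.5, 0.1]
gripper_width: 0.649
grasp_force: 0.0
```

Run:
```python
from fk import *
stat();go(*sq(.05,.013),1)
a=r.snapshot("scene")[90:200,230:340,::-1]; b=r.snapshot("top")[110:220,200:310,::-1]
cv2.imwrite("pics/d2.png",np.hstack([cv2.resize(x,None,fx=3.6,fy=3.6,interpolation=cv2.INTER_CUBIC) for x in(a,b)]))
```

```text
t 10.9 pos [0.6421 0.0444 0.1278] j [-0.02  0.84 -0.2   1.71  0.53  0.32  1.07] F [-0.6  0.5  0.1] M [-0.02  0.29  0.02] w 0.649 g 0.0
1 rows [-0.03, 0.1, -0.07] [-0.0033, -0.0002, 0.0062] angle 0.4
```

View pics/d2.png

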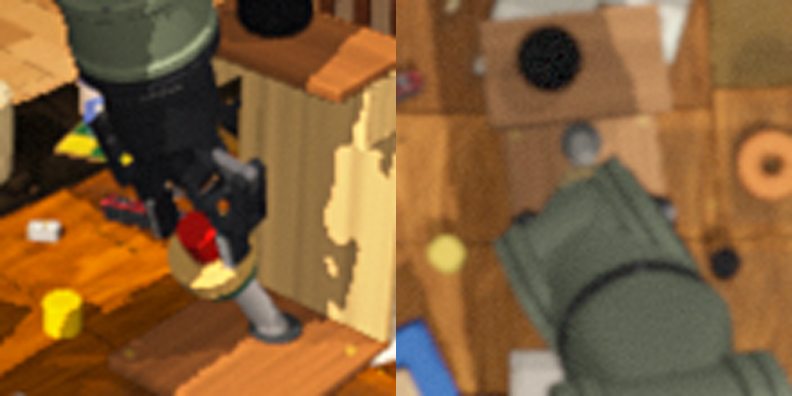

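The picture shows the red knob (200,235) between the two fingers (160,215 and 240,230), just above the beige roll. Closing.

Call:
servo_tool:
  rows:
    - [0.2,[0,0,0],[0,0,0]]
    - [0.2,[0,0,0],[0,0,0]]
    - [0.2,[0,0,0],[0,0,0]]
    - [0.2,[0,0,0],[0,0,0]]
  newtons: 25

```text
time: 11.5
eef_pos: [0.6421, 0.0444, 0.1294]
eef_rot: [-0.155, 2.822, 0.017]
contact_force: [-3.0, 0.9, 5.3]
gripper_width: 0.346
grasp_force: 24.2
```

Run:
```python
from fk import *
stat();print((R.from_rotvec(r.state()["eef_rot"]).inv().apply(r.state()["contact_force"])).round(1)); a=go(*sq(.075,.013),4); a=go(*sq(.12,.013),4)
```

```text
t 11.5 pos [0.6421 0.0444 0.1294] j [-0.02  0.83 -0.2   1.71  0.53  0.32  1.07] F [-3.   0.9  5.3] M [0.05 0.56 0.05] w 0.346 g 24.220381379127502
[ 1.1  1.2 -5.9]
4 rows [0.19, 0.02, -0.58] [-0.0008, 0.0004, 0.0015] angle 0.1
4 rows [0.51, 0.02, -1.65] [-0.0008, 0.0004, 0.0015] angle 0.1
```

Call:
servo_tool:
  rows:
    - [0.2,[0.19,0,-0.58],[0,0,0]]
    - [0.2,[0.19,0,-0.58],[0,0,0]]
    - [0.2,[0.19,0,-0.58],[0,0,0]]
    - [0.2,[0.32,0,-1.0],[0,0,0]]
    - [0.2,[0.32,0,-1.0],[0,0,0]]
    - [0.2,[0.32,0,-1.0],[0,0,0]]
    - [0.2,[0.32,0,-1.0],[0,0,0]]
    - [0.2,[0.32,0,-1.0],[0,0,0]]

```text
time: 12.5
eef_pos: [0.6004, 0.0401, 0.1868]
eef_rot: [-0.155, 2.822, 0.017]
contact_force: [0.1, -0.0, -0.7]
gripper_width: 0.344
grasp_force: 24.8
```

Run:
```python
from fk import *
stat()
# bin: closing along slope. knob lower face is ~ d below; candidates
for sg in(1,-1):
    p,Q=bn(0,0,.10,sg=sg,tilt=10); print(p,ik(p,Q,np.array([-.6,.7,0,1.6,.3,.7,1.]))); go(p,Q,14)
    a=(p,Q);go(*bn(0,0,.035,sg=sg,tilt=10),4,a)
```

```text
t 12.5 pos [0.6004 0.0401 0.1868] j [ 0.01  0.7  -0.25  1.81  0.5   0.37  1.08] F [ 0.1 -0.  -0.7] M [-0.03  0.36 -0.  ] w 0.344 g 24.804396629333496
[0.43979999 0.27304208 0.11456926] (array([-0.72,  0.77,  0.16,  2.03, -0.44,  0.2 ,  0.23]), np.float64(0.0), np.float64(0.0))
14 rows [2.0, 0.95, 0.26] [0.0033, 0.0117, 0.0913] angle 5.3
4 rows [0.0, 0.28, 1.6] [0.0, 0.0, 0.0] angle 0.0
[0.43979999 0.27304208 0.11456926] (array([-0.41,  0.79, -0.36,  2.02,  1.01,  0.34,  1.96]), np.float64(0.0), np.float64(0.0))
14 rows [-0.76, 2.26, 0.37] [-0.0126, 0.0036, -0.1326] angle 7.6
4 rows [-0.0, -0.28, 1.6] [0.0, 0.0, 0.0] angle 0.0
```

Call:
servo_tool:
  rows:
    - [0.2,[2.0,0.95,0.26],[0.0033,0.0117,0.0913]]
    - [0.2,[2.0,0.95,0.26],[0.0033,0.0117,0.0913]]
    - [0.2,[2.0,0.95,0.26],[0.0033,0.0117,0.0913]]
    - [0.2,[2.0,0.95,0.26],[0.0033,0.0117,0.0913]]
    - [0.2,[2.0,0.95,0.26],[0.0033,0.0117,0.0913]]
    - [0.2,[2.0,0.95,0.26],[0.0033,0.0117,0.0913]]
    - [0.2,[2.0,0.95,0.26],[0.0033,0.0117,0.0913]]

```text
time: 13.38
eef_pos: [0.4848, 0.1286, 0.136]
eef_rot: [0.769, 2.82, 0.123]
contact_force: [0.6, -0.1, -1.1]
gripper_width: 0.35
grasp_force: 24.8
```

Call:
servo_tool:
  rows:
    - [0.2,[2.0,0.95,0.26],[0.0033,0.0117,0.0913]]
    - [0.2,[2.0,0.95,0.26],[0.0033,0.0117,0.0913]]
    - [0.2,[2.0,0.95,0.26],[0.0033,0.0117,0.0913]]
    - [0.2,[2.0,0.95,0.26],[0.0033,0.0117,0.0913]]
    - [0.2,[2.0,0.95,0.26],[0.0033,0.0117,0.0913]]
    - [0.2,[2.0,0.95,0.26],[0.0033,0.0117,0.0913]]
    - [0.2,[2.0,0.95,0.26],[0.0033,0.0117,0.0913]]

```text
time: 14.25
eef_pos: [0.4403, 0.2741, 0.1139]
eef_rot: [1.673, 2.537, 0.223]
contact_force: [0.8, 1.1, -0.1]
gripper_width: 0.348
grasp_force: 24.8
```

Run:
```python
from fk import *
stat();a=go(*bn(0,0,.075,tilt=10),3);go(*bn(0,0,.018,tilt=10),5,a)
a=r.snapshot("scene")[130:240,130:240,::-1]; b=r.snapshot("top")[170:280,130:240,::-1]
cv2.imwrite("pics/d3.png",np.hstack([cv2.resize(x,None,fx=3.6,fy=3.6,interpolation=cv2.INTER_CUBIC) for x in(a,b)]))
```

```text
t 14.25 pos [0.4403 0.2741 0.1139] j [-0.71  0.77  0.12  2.01 -0.25  0.2   0.01] F [ 0.8  1.1 -0.1] M [-0.1   0.12 -0.03] w 0.348 g 24.807668030261993
3 rows [-0.03, 0.12, 0.8] [-0.0002, -0.0005, -0.0009] angle 0.1
5 rows [0.0, 0.2, 1.12] [0.0, 0.0, 0.0] angle 0.0
```

View pics/d3.png

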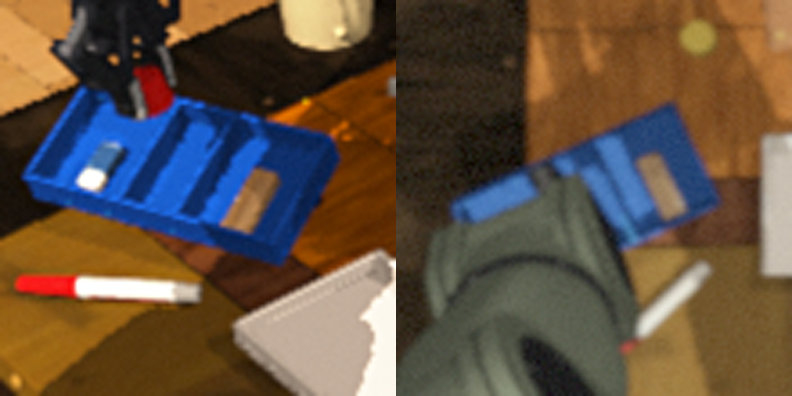

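Run:
```python
from k import *
for y in(.025,-.025,.109,-.109):
    for x in(.048,-.048):
        print(y,x,((proj("scene",bn(x,y,.03)[0])-[130,130]+.5)*3.6).round(0))
im=r.snapshot("scene")
# blue-ness profile across bin at mid slope, rim height 30mm
for n in("scene",):
  for h in(.0,.03):
    print(h,[(int(1000*y),im[int(round(v)),int(round(u))].tolist()) for y in np.arange(-.06,.07,.008) for u,v in proj(n,bn(-.02,y,h)[0])])
```

```text
0.025 0.048 [[178. 103.]]
0.025 -0.048 [[118. 198.]]
-0.025 0.048 [[233. 117.]]
-0.025 -0.048 [[174. 214.]]
0.109 0.048 [[89. 81.]]
0.109 -0.048 [[ 27. 173.]]
-0.109 0.048 [[328. 141.]]
-0.109 -0.048 [[271. 241.]]
0.0 [(-60, [173, 128, 79]), (-52, [169, 118, 66]), (-44, [70, 100, 188]), (-36, [28, 104, 222]), (-27, [27, 95, 210]), (-19, [14, 43, 102]), (-11, [15, 46, 104]), (-3, [29, 106, 224]), (4, [27, 97, 210]), (12, [25, 96, 209]), (20, [32, 104, 222]), (27, [17, 50, 116]), (36, [14, 44, 101]), (44, [25, 79, 176]), (52, [27, 96, 210]), (60, [33, 76, 168]), (68, [208, 189, 162])]
0.03 [(-60, [30, 97, 215]), (-52, [30, 100, 213]), (-44, [14, 43, 99]), (-36, [16, 46, 105]), (-27, [20, 62, 140]), (-19, [26, 96, 209]), (-11, [28, 97, 209]), (-3, [28, 102, 220]), (4, [26, 87, 194]), (12, [18, 47, 104]), (20, [13, 44, 104]), (27, [27, 99, 213]), (36, [26, 99, 216]), (44, [38, 60, 86]), (52, [70, 116, 171]), (60, [69, 113, 165]), (68, [28, 98, 210])]
```

The picture shows the knob still held, its lower end at (155,113) in the scene crop, with the empty middle compartment below at (185,155). The dividers agree with the bin fit, so I'm lowering it.

Call:
servo_tool:
  rows:
    - [0.2,[0,0.2,1.2],[0,0,0]]
    - [0.2,[0,0.2,1.2],[0,0,0]]
    - [0.2,[0,0.2,1.2],[0,0,0]]
    - [0.2,[0,0.2,1.2],[0,0,0]]
    - [0.2,[0,0.2,1.2],[0,0,0]]
    - [0.2,[0,0.2,1.0],[0,0,0]]
    - [0.2,[0,0,0],[0,0,0]]

```text
time: 15.28
eef_pos: [0.4626, 0.2827, 0.0462]
eef_rot: [1.669, 2.539, 0.221]
contact_force: [0.3, -0.1, 0.6]
gripper_width: 0.349
grasp_force: 24.8
```

Run:
```python
from fk import *
stat();go(*bn(0,0,.022,tilt=10),1);go(*bn(0,0,.015,tilt=10),1)
```

```text
t 15.275 pos [0.4626 0.2827 0.0462] j [-0.67  0.92  0.08  1.96 -0.25  0.09  0.03] F [ 0.3 -0.1  0.6] M [-0.04  0.21  0.01] w 0.349 g 24.81110841035843
1 rows [0.02, 0.11, 0.52] [-0.0011, -0.0003, 0.0002] angle 0.1
1 rows [0.02, 0.23, 1.21] [-0.0011, -0.0003, 0.0002] angle 0.1
```

Call:
servo_tool:
  rows:
    - [0.2,[0,0.1,0.4],[0,0,0]]
    - [0.2,[0,0.1,0.3],[0,0,0]]
    - [0.2,[0,0,0],[0,0,0]]

```text
time: 15.65
eef_pos: [0.4656, 0.284, 0.0403]
eef_rot: [1.669, 2.539, 0.222]
contact_force: [-0.0, -0.5, -1.0]
gripper_width: 0.351
grasp_force: 24.8
```

Call:
servo_tool:
  rows:
    - [0.2,[0,0,0.3],[0,0,0]]
    - [0.2,[0,0,0],[0,0,0]]

```text
time: 15.9
eef_pos: [0.466, 0.2842, 0.0372]
eef_rot: [1.669, 2.539, 0.222]
contact_force: [-0.7, 0.2, 0.3]
gripper_width: 0.344
grasp_force: 24.8
```

Call:
servo_tool:
  rows:
    - [0.2,[0,0,0.3],[0,0,0]]
    - [0.2,[0,0,0],[0,0,0]]

```text
time: 16.15
eef_pos: [0.4665, 0.2844, 0.0342]
eef_rot: [1.669, 2.539, 0.222]
contact_force: [0.1, 0.4, -0.3]
gripper_width: 0.344
grasp_force: 24.8
```

Call:
servo_tool:
  rows:
    - [0.2,[0,0,0.2],[0,0,0]]
    - [0.2,[0,0,0],[0,0,0]]

```text
time: 16.4
eef_pos: [0.4667, 0.2841, 0.0327]
eef_rot: [1.669, 2.539, 0.221]
contact_force: [-4.4, -4.2, 11.1]
gripper_width: 0.348
grasp_force: 25.7
```

Call:
servo_tool:
  rows:
    - [0.5,[0,0,-0.1],[0,0,0]]
    - [0.55,[0,0,0],[0,0,0]]
    - [0.55,[0,0,-0.5],[0,0,0]]
    - [0.55,[0,0,-1.5],[0,0,0]]
    - [0.55,[0,0,-2],[0,0,0]]
    - [0.55,[0,0,-3],[0,0,0]]
    - [0.9,[0,0,-3],[0,0,0]]
    - [0.9,[0,0,-2],[0,0,0]]

```text
time: 17.4
eef_pos: [0.4474, 0.2762, 0.1538]
eef_rot: [1.669, 2.538, 0.225]
contact_force: [-0.5, -0.9, -0.3]
gripper_width: 0.896
grasp_force: 0.0
```

Run:
```python
from fk import *
stat();a=go(*sq(.12,.0165),14)
I=r.snapshot("scene").astype(int);red=(I[...,0]>90)&(I[...,0]>2.2*I[...,1])&(I[...,0]>2.2*I[...,2]);red[:,:150]=0;red[:,215:]=0;red[:150]=0;red[200:]=0
v,u=np.nonzero(red);print("red px",len(u),u.mean(),v.mean(),"expected",proj("scene",bn(0,0,.013)[0]))
b=bn(0,0,.013)[0];print(onz("scene",(u.mean(),v.mean()),b[2]),b)
```

```text
t 17.4 pos [0.4474 0.2762 0.1538] j [-0.73  0.7   0.17  1.95 -0.23  0.33  0.01] F [-0.5 -0.9 -0.3] M [-0.09  0.18 -0.06] w 0.896 g 0.0
14 rows [-2.0, -0.84, 0.01] [-0.0034, -0.0114, -0.0909] angle 5.3
red px 98 181.59183673469389 174.9591836734694 expected [[180.13832815 176.88952265]]
[0.47550638 0.29010091 0.032816  ] [0.467118   0.28483747 0.032816  ]
```

Call:
servo_tool:
  rows:
    - [1,[-2.0,-0.84,-0.3],[-0.0034,-0.0114,-0.0909]]
    - [1,[-2.0,-0.84,0],[-0.0034,-0.0114,-0.0909]]
    - [1,[-2.0,-0.84,0],[-0.0034,-0.0114,-0.0909]]
    - [1,[-2.0,-0.84,0],[-0.0034,-0.0114,-0.0909]]
    - [1,[-2.0,-0.84,0],[-0.0034,-0.0114,-0.0909]]
    - [1,[-2.0,-0.84,0],[-0.0034,-0.0114,-0.0909]]
    - [1,[-2.0,-0.84,0],[-0.0034,-0.0114,-0.0909]]

```text
time: 18.32
eef_pos: [0.4884, 0.1317, 0.1565]
eef_rot: [0.765, 2.822, 0.125]
contact_force: [0.4, 0.5, -0.0]
gripper_width: 0.996
grasp_force: 0.0
```

Call:
servo_tool:
  rows:
    - [1,[-2.0,-0.84,0],[-0.0034,-0.0114,-0.0909]]
    - [1,[-2.0,-0.84,0],[-0.0034,-0.0114,-0.0909]]
    - [1,[-2.0,-0.84,0],[-0.0034,-0.0114,-0.0909]]
    - [1,[-2.0,-0.84,0],[-0.0034,-0.0114,-0.0909]]
    - [1,[-2.0,-0.84,0],[-0.0034,-0.0114,-0.0909]]
    - [1,[-2.0,-0.84,0],[-0.0034,-0.0114,-0.0909]]
    - [1,[-2.0,-0.84,0],[-0.0034,-0.0114,-0.0909]]
    - [1,[0,0,0],[0,0,0]]

```text
time: 19.32
eef_pos: [0.6029, 0.0397, 0.1855]
eef_rot: [-0.145, 2.825, 0.022]
contact_force: [-0.8, -0.1, 0.4]
gripper_width: 0.998
grasp_force: 0.0
```

Run:
```python
from fk import *
stat();a=go(*sq(.085,.0165),4);go(*sq(.027,.0165),6,a)
# refine beige position: colour segmentation now that knob is off
I=r.snapshot("scene");cv2.imwrite("pics/d4.png",cv2.resize(I[95:205,240:350,::-1],None,fx=5,fy=5,interpolation=cv2.INTER_CUBIC))
tl=R.from_euler("y",-35,degrees=True)
for d,z in((.064,.036),(.064,.018),(.05,.0),(.02,.053)):
    a=np.linspace(0,2*np.pi,60);q=proj("scene",T(ST,tl.apply(np.c_[d/2*np.cos(a),d/2*np.sin(a),0*a+z])+[-.015,0,.1]))
    q=(q-[240,95]+.5)*5;print(d,z,q.min(0).round(),q.max(0).round())
```

```text
t 19.325 pos [0.6029 0.0397 0.1855] j [ 0.01  0.7  -0.25  1.8   0.49  0.38  1.09] F [-0.8 -0.1  0.4] M [-0.02  0.37  0.01] w 0.998 g 0.0
4 rows [-0.24, 0.04, 0.91] [-0.0003, -0.0002, -0.0003] angle 0.0
6 rows [-0.28, -0.0, 0.92] [0.0, 0.0, 0.0] angle 0.0
0.064 0.036 [178. 259.] [295. 370.]
0.064 0.018 [191. 276.] [307. 386.]
0.05 0.0 [216. 304.] [305. 389.]
0.02 0.053 [206. 281.] [242. 316.]
```

View pics/d4.png

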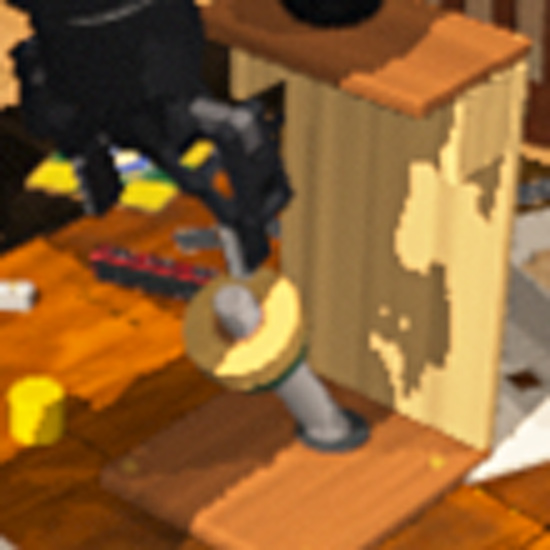

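The spindle tip shows at (238,308) and the beige roll, now bare of the knob, at (245,330), close to the model (about 1–2 px off). The fingers are above it and open. Next I lower along the axis.

Call:
servo_tool:
  rows:
    - [1,[-0.24,0,0.91],[0,0,0]]
    - [1,[-0.24,0,0.91],[0,0,0]]
    - [1,[-0.24,0.02,0.91],[0,0,0]]
    - [1,[-0.24,0.02,0.91],[0,0,0]]
    - [1,[-0.28,0,0.92],[0,0,0]]
    - [1,[-0.28,0,0.92],[0,0,0]]
    - [1,[-0.28,0,0.92],[0,0,0]]
    - [1,[0,0,0],[0,0,0]]

```text
time: 20.38
eef_pos: [0.6391, 0.045, 0.129]
eef_rot: [-0.147, 2.826, 0.023]
contact_force: [0.0, -0.3, -0.3]
gripper_width: 1.004
grasp_force: 0.0
```

Call:
servo_tool:
  rows:
    - [1,[-0.28,0,0.92],[0,0,0]]
    - [1,[-0.28,0,0.92],[0,0,0]]
    - [1,[-0.28,0,0.92],[0,0,0]]
    - [1,[0,0,0],[0,0,0]]

```text
time: 20.88
eef_pos: [0.6554, 0.0468, 0.1052]
eef_rot: [-0.147, 2.826, 0.022]
contact_force: [0.2, 0.6, 0.6]
gripper_width: 1.005
grasp_force: 0.0
```

Run:
```python
from fk import *
stat();go(*sq(.027,.0165,lat=-.001,inpl=-.002),1)
```

```text
t 20.875 pos [0.6554 0.0468 0.1052] j [-0.03  0.89 -0.19  1.68  0.52  0.31  1.08] F [0.2 0.6 0.6] M [-0.04  0.33  0.02] w 1.005 g 0.0
1 rows [0.07, -0.1, -0.04] [-0.0004, -0.0025, 0.0003] angle 0.1
```

Call:
servo_tool:
  rows:
    - [1,[0.05,-0.1,0],[0,0,0]]
    - [0.6,[0,0,0],[0,0,0]]
    - [0.6,[0,0,0],[0,0,0]]
    - [0.6,[0,0,0],[0,0,0]]
    - [0.6,[0,0,0],[0,0,0]]
  newtons: 22

```text
time: 21.5
eef_pos: [0.655, 0.0456, 0.1064]
eef_rot: [-0.147, 2.825, 0.022]
contact_force: [-4.5, -0.6, 7.5]
gripper_width: 0.752
grasp_force: 22.0
```

```bash
cat >> k.py <<'E'
def tf():
    s=r.state();Rt=R.from_rotvec(s["eef_rot"]).inv();print("tool F",Rt.apply(s["contact_force"]).round(1),"M",Rt.apply(s["moment"]).round(2))
E
python3 - <<'E'
from fk import *
stat();tf()
E
```

```text
t 21.5 pos [0.655  0.0456 0.1064] j [-0.02  0.89 -0.19  1.68  0.52  0.31  1.08] F [-4.5 -0.6  7.5] M [-0.2   0.78 -0.03] w 0.752 g 22.036400735378265
tool F [ 2.  -0.1 -8.6] M [ 0.12  0.8  -0.01]
```

Call:
servo_tool:
  rows:
    - [0.6,[0.14,0,-0.46],[0,0,0]]
    - [0.6,[0.14,0,-0.46],[0,0,0]]
    - [0.6,[0.14,0,-0.46],[0,0,0]]
    - [0.6,[0,0,0],[0,0,0]]

```text
time: 22.0
eef_pos: [0.6468, 0.0448, 0.1181]
eef_rot: [-0.147, 2.825, 0.022]
contact_force: [1.2, 0.4, 2.2]
gripper_width: 0.753
grasp_force: 24.8
```

Run:
```python
from fk import *
stat();tf()
```

```text
t 22.0 pos [0.6468 0.0448 0.1181] j [-0.02  0.86 -0.19  1.7   0.52  0.31  1.08] F [1.2 0.4 2.2] M [ 0.   0.1 -0. ] w 0.753 g 24.75617229938507
tool F [-1.9  0.2 -1.7] M [-0.01  0.1   0.01]
```

Sliding freely, so I continue off the tip.

Call:
servo_tool:
  rows:
    - [0.6,[0.2,0,-0.65],[0,0,0]]
    - [0.6,[0.2,0,-0.65],[0,0,0]]
    - [0.6,[0.2,0,-0.65],[0,0,0]]
    - [0.6,[0.2,0,-0.65],[0,0,0]]
    - [0.6,[0.28,0,-0.92],[0,0,0]]
    - [0.6,[0.28,0,-0.92],[0,0,0]]
    - [0.6,[0.28,0,-0.92],[0,0,0]]
    - [0.6,[0,0,0],[0,0,0]]

```text
time: 23.0
eef_pos: [0.6149, 0.0414, 0.1644]
eef_rot: [-0.147, 2.825, 0.022]
contact_force: [-0.8, -0.8, -0.4]
gripper_width: 0.75
grasp_force: 25.4
```

Run:
```python
from fk import *
stat();tf()
# place: roll axis is 17deg from tool z in tool xz plane. tool must be tilted -17 deg
t=np.radians(-17)
def tray(x,y,z,az,tilt=-17,sg=1):
    c=Rz(az)@np.array([np.sin(np.radians(tilt)),0,-np.cos(np.radians(tilt))])
    return np.array([x,y,z]),frame(c,sg*(Rz(az)@np.array([0,1.,0])))
for az in(-.5,0,.1):
    p,Q=tray(.48,-.272,.10,az);print(az,ik(p,Q,np.array([.4,.8,0,1.6,.3,1,1.])))
    go(p,Q,14)
```

```text
t 23.0 pos [0.6149 0.0414 0.1644] j [ 0.    0.75 -0.22  1.78  0.5   0.35  1.08] F [-0.8 -0.8 -0.4] M [-0.02  0.35 -0.03] w 0.75 g 25.441229939460754
tool F [ 0.9 -0.7  0.1] M [-0.01  0.35  0.04]
-0.5 (array([ 0.57,  0.99, -0.23,  1.37,  0.21,  1.1 ,  1.37]), np.float64(0.0), np.float64(0.0))
14 rows [0.58, -2.43, 0.37] [0.0003, 0.0422, 0.0438] angle 3.5
0 (array([ 0.53,  0.99, -0.29,  1.41,  0.4 ,  1.08,  1.67]), np.float64(0.0), np.float64(0.0))
14 rows [1.12, -2.19, 0.42] [0.0, 0.0435, 0.0075] angle 2.5
0.1 (array([ 0.53,  0.98, -0.3 ,  1.43,  0.44,  1.07,  1.73]), np.float64(0.0), np.float64(0.0))
14 rows [1.22, -2.13, 0.43] [-0.0, 0.0436, 0.0003] angle 2.5
```

Call:
servo_tool:
  rows:
    - [0.6,[1.12,-2.19,0.3],[0,0.043,0.007]]
    - [0.6,[1.12,-2.19,0.3],[0,0.043,0.007]]
    - [0.6,[1.12,-2.19,0.42],[0,0.043,0.007]]
    - [0.6,[1.12,-2.19,0.42],[0,0.043,0.007]]
    - [0.6,[1.12,-2.19,0.42],[0,0.043,0.007]]
    - [0.6,[1.12,-2.19,0.42],[0,0.043,0.007]]
    - [0.6,[1.12,-2.19,0.42],[0,0.043,0.007]]

```text
time: 23.88
eef_pos: [0.5556, -0.1178, 0.1218]
eef_rot: [-0.087, 3.131, 0.012]
contact_force: [-0.4, 0.0, -1.1]
gripper_width: 0.752
grasp_force: 25.4
```

Call:
servo_tool:
  rows:
    - [0.6,[1.12,-2.19,0.42],[0,0.043,0.007]]
    - [0.6,[1.12,-2.19,0.42],[0,0.043,0.007]]
    - [0.6,[1.12,-2.19,0.42],[0,0.043,0.007]]
    - [0.6,[1.12,-2.19,0.42],[0,0.043,0.007]]
    - [0.6,[1.12,-2.19,0.42],[0,0.043,0.007]]
    - [0.6,[1.12,-2.19,0.42],[0,0.043,0.007]]
    - [0.6,[1.12,-2.19,0.42],[0,0.043,0.007]]
    - [0.6,[0,0,0],[0,0,0]]

```text
time: 24.88
eef_pos: [0.4796, -0.2742, 0.1008]
eef_rot: [0.008, -2.85, 0.001]
contact_force: [-0.7, -0.2, -0.5]
gripper_width: 0.75
grasp_force: 25.4
```

```bash
cat >> k.py <<'E'
def tray(x,y,z,az,tilt=-17,sg=1):
    c=Rz(az)@np.array([np.sin(np.radians(tilt)),0,-np.cos(np.radians(tilt))])
    return np.array([x,y,z]),frame(c,sg*(Rz(az)@np.array([0,1.,0])))
E
python3 - <<'E'
from fk import *
stat();tf();a=go(*tray(.475,-.272,.05,.017),4);go(*tray(.475,-.272,.01,.017),4,a)
I=r.snapshot("scene");cv2.imwrite("pics/d5.png",cv2.resize(I[215:335,275:400,::-1],None,fx=4,fy=4,interpolation=cv2.INTER_CUBIC))
E
```

```text
t 24.875 pos [ 0.4796 -0.2742  0.1008] j [ 0.56  0.99 -0.35  1.4   0.43  1.11  1.64] F [-0.7 -0.2 -0.5] M [ 0.03 -0.34  0.01] w 0.75 g 25.44136270880699
tool F [ 0.5 -0.2  0.7] M [-0.02 -0.34 -0.02]
4 rows [-0.26, 0.06, 1.25] [0.0009, 0.0014, -0.0027] angle 0.2
4 rows [-0.29, -0.0, 0.96] [0.0, 0.0, 0.0] angle 0.0
```

View pics/d5.png

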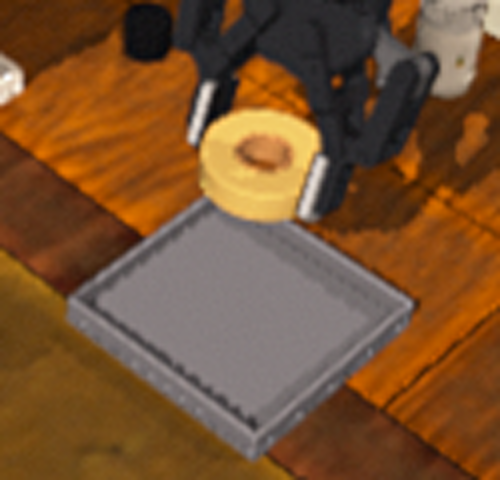

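The picture shows the beige roll level in the fingers (260,165), above the grey tray (245,320). I lower it. All ten pictures are used, so the remaining checks are numeric.

Call:
servo_tool:
  rows:
    - [0.6,[-0.26,0.06,1.25],[0,0,0]]
    - [0.6,[-0.26,0.06,1.25],[0,0,0]]
    - [0.6,[-0.26,0.06,1.25],[0,0,0]]
    - [0.6,[-0.26,0.06,1.25],[0,0,0]]
    - [0.6,[-0.29,0,0.96],[0,0,0]]
    - [0.6,[-0.29,0,0.96],[0,0,0]]
    - [0.6,[-0.29,0,0.96],[0,0,0]]
    - [0.6,[0,0,0],[0,0,0]]

```text
time: 25.92
eef_pos: [0.4758, -0.2704, 0.0199]
eef_rot: [0.011, -2.851, 0.0]
contact_force: [0.4, -0.1, -0.6]
gripper_width: 0.749
grasp_force: 25.4
```

Call:
servo_tool:
  rows:
    - [0.6,[-0.15,0,0.5],[0,0,0]]
    - [0.6,[-0.1,0,0.3],[0,0,0]]
    - [0.6,[0,0,0],[0,0,0]]

```text
time: 26.3
eef_pos: [0.4761, -0.2705, 0.012]
eef_rot: [0.011, -2.851, 0.001]
contact_force: [-0.2, 0.2, 0.0]
gripper_width: 0.753
grasp_force: 25.4
```

Call:
servo_tool:
  rows:
    - [0.6,[-0.15,0,0.5],[0,0,0]]
    - [0.6,[0,0,0],[0,0,0]]

```text
time: 26.55
eef_pos: [0.476, -0.2704, 0.0066]
eef_rot: [0.011, -2.851, 0.0]
contact_force: [0.0, 0.4, 0.1]
gripper_width: 0.751
grasp_force: 25.4
```

Call:
servo_tool:
  rows:
    - [0.6,[-0.1,0,0.3],[0,0,0]]
    - [0.6,[0,0,0],[0,0,0]]

```text
time: 26.8
eef_pos: [0.4761, -0.2705, 0.0036]
eef_rot: [0.011, -2.851, 0.001]
contact_force: [0.1, 0.2, -1.4]
gripper_width: 0.752
grasp_force: 25.4
```

Call:
servo_tool:
  rows:
    - [0.6,[-0.1,0,0.3],[0,0,0]]
    - [0.6,[0,0,0],[0,0,0]]

```text
time: 27.05
eef_pos: [0.4765, -0.2706, 0.0006]
eef_rot: [0.011, -2.852, 0.001]
contact_force: [0.3, -0.6, 0.7]
gripper_width: 0.753
grasp_force: 25.8
```

Call:
servo_tool:
  rows:
    - [0.6,[-0.05,0,0.2],[0,0,0]]
    - [0.6,[0,0,0],[0,0,0]]

```text
time: 27.3
eef_pos: [0.4765, -0.2706, -0.0001]
eef_rot: [0.011, -2.852, 0.002]
contact_force: [-1.7, 1.8, 27.8]
gripper_width: 0.751
grasp_force: 37.3
```

Call:
servo_tool:
  rows:
    - [0.75,[0.03,0,-0.1],[0,0,0]]
    - [0.88,[0,0,0],[0,0,0]]
    - [0.88,[0,0,0],[0,0,0]]
    - [0.88,[0.15,0,-0.5],[0,0,0]]
    - [0.88,[0.3,0,-1],[0,0,0]]
    - [0.88,[0.6,0,-2],[0,0,0]]
    - [0.88,[0.9,0,-3],[0,0,0]]
    - [0.88,[0.9,0,-3],[0,0,0]]

```text
time: 28.3
eef_pos: [0.4762, -0.2706, 0.1011]
eef_rot: [0.011, -2.853, 0.001]
contact_force: [-0.5, 0.3, 0.3]
gripper_width: 0.881
grasp_force: 0.0
```

Run:
```python
from fk import *
stat()
p,Q=sq(.12,.014,lat=-.001);go(p,Q,14)
# beige check
I=r.snapshot("scene").astype(int);m=(I[...,0]>140)&(I[...,1]>110)&(I[...,2]>50)&(I[...,0]-I[...,2]>50)
u0=proj("scene",[.48,-.2724,.022])[0];print(u0)
M=np.zeros_like(m);y,x=int(u0[1]),int(u0[0]);M[y-25:y+25,x-25:x+25]=1;v,u=np.nonzero(m&M);print(len(u),u.mean(),v.mean(),onz("scene",(u.mean(),v.mean()),.017), u.min(),u.max(),v.min(),v.max())
a=np.linspace(0,6.28,40);q=np.vstack([proj("scene",np.c_[.48+.032*np.cos(a),-.2724+.032*np.sin(a),0*a+z]) for z in(.004,.022)]);print("flat pred",q.min(0),q.max(0))
for t in("beige_roll","green_roll"):
    print(t,[(np.round(d["rect"]).tolist(),round(d["conf"],2)) for d in r.look_for("scene",t)])
```

```text
t 28.3 pos [ 0.4762 -0.2706  0.1011] j [ 0.56  0.98 -0.35  1.43  0.43  1.1   1.63] F [-0.5  0.3  0.3] M [ 0.01 -0.28 -0.01] w 0.881 g 0.0
14 rows [-1.03, 2.18, -0.61] [-0.0001, -0.043, -0.007] angle 2.5
[334.20699863 287.60707401]
678 334.5353982300885 290.16814159292034 [ 0.47880272 -0.2748536   0.017     ] 320 350 269 304
flat pred [318.58080406 276.54978348] [349.47474395 305.07196021]
beige_roll [([335.0, 291.0, 26.0, 25.0], 0.63)]
green_roll [([292.0, 165.0, 20.0, 18.0], 0.78)]
```

Run:
```python
from fk import *
tl=R.from_euler("y",-35,degrees=True)
def bb(n,d,z0,z1,st=ST):
    a=np.linspace(0,2*np.pi,60);q=np.vstack([proj(n,T(st,tl.apply(np.c_[d/2*np.cos(a),d/2*np.sin(a),0*a+z])+[-.015,0,.1])) for z in(z0,z1)]);return q.min(0),q.max(0)
for n in C:
    I=r.snapshot(n).astype(int);m=((I[...,1]>I[...,0]+8)&(I[...,1]>I[...,2]+3)).astype(np.uint8)
    lo,hi=bb(n,.05,0,.018);c=(lo+hi)/2;k,l,st,ce=cv2.connectedComponentsWithStats(m)
    print(n,"pred",lo,hi,c)
    for i in range(1,k):
        if st[i,4]>15 and np.hypot(*(ce[i]-c))<15: print(st[i],ce[i])
    print([(np.round(d["rect"],1).tolist(),round(d["conf"],2)) for d in r.look_for(n,"green_roll")])
```

```text
scene pred [280.21593847 152.04373307] [300.59838561 172.26406311] [290.40716204 162.15389809]
[282 154  19  19 162] [292.01234568 164.42592593]
[([292.3, 166.2, 17.2, 13.4], 0.71)]
top pred [244.8713233  154.84625631] [260.53465932 171.19408998] [252.70299131 163.02017314]
[246 156  15  15  98] [253.16326531 161.97959184]
[([251.5, 161.2, 20.7, 12.5], 0.71), ([343.5, 217.4, 33.3, 36.9], 0.41)]
```

Call:
servo_tool:
  rows:
    - [0.85,[-1.03,2.18,-0.8],[0,-0.043,-0.007]]
    - [0.85,[-1.03,2.18,-0.8],[0,-0.043,-0.007]]
    - [0.85,[-1.03,2.18,-0.8],[0,-0.043,-0.007]]
    - [0.85,[-1.03,2.18,-0.61],[0,-0.043,-0.007]]
    - [0.85,[-1.03,2.18,-0.61],[0,-0.043,-0.007]]
    - [0.85,[-1.03,2.18,-0.61],[0,-0.043,-0.007]]
    - [0.85,[-1.03,2.18,-0.61],[0,-0.043,-0.007]]

```text
time: 29.52
eef_pos: [0.5509, -0.1153, 0.1352]
eef_rot: [-0.088, 3.129, 0.013]
contact_force: [-0.4, 0.3, 0.0]
gripper_width: 0.85
grasp_force: 0.0
```

Call:
servo_tool:
  rows:
    - [0.85,[-1.03,2.18,-0.61],[0,-0.043,-0.007]]
    - [0.85,[-1.03,2.18,-0.61],[0,-0.043,-0.007]]
    - [0.85,[-1.03,2.18,-0.61],[0,-0.043,-0.007]]
    - [0.85,[-1.03,2.18,-0.61],[0,-0.043,-0.007]]
    - [0.85,[-1.03,2.18,-0.61],[0,-0.043,-0.007]]
    - [0.85,[-1.03,2.18,-0.4],[0,-0.043,-0.007]]
    - [0.85,[-1.03,2.18,-0.4],[0,-0.043,-0.007]]
    - [0.85,[0,0,0],[0,0,0]]

```text
time: 30.52
eef_pos: [0.605, 0.0426, 0.1843]
eef_rot: [-0.151, 2.825, 0.024]
contact_force: [-0.9, -0.8, 1.0]
gripper_width: 0.849
grasp_force: 0.0
```

Run:
```python
from fk import *
stat();a=go(*sq(.085,.014,lat=-.001,inpl=-.002),4);go(*sq(.009,.014,lat=-.001,inpl=-.002),8,a)
```

```text
t 30.525 pos [0.605  0.0426 0.1843] j [ 0.02  0.71 -0.26  1.79  0.51  0.39  1.08] F [-0.9 -0.8  1. ] M [-0.1   0.34  0.04] w 0.849 g 0.0
4 rows [-0.15, -0.05, 0.82] [0.0002, -0.0004, 0.0007] angle 0.0
8 rows [-0.28, 0.0, 0.91] [0.0, 0.0, 0.0] angle 0.0
```

Call:
servo_tool:
  rows:
    - [0.85,[-0.15,-0.05,0.82],[0,0,0]]
    - [0.85,[-0.15,-0.05,0.82],[0,0,0]]
    - [0.85,[-0.15,-0.05,0.82],[0,0,0]]
    - [0.85,[-0.15,-0.05,0.82],[0,0,0]]
    - [0.85,[-0.28,0,0.91],[0,0,0]]
    - [0.85,[-0.28,0,0.91],[0,0,0]]
    - [0.85,[-0.28,0,0.91],[0,0,0]]
    - [0.85,[-0.28,0,0.91],[0,0,0]]

```text
time: 31.52
eef_pos: [0.6432, 0.0428, 0.1233]
eef_rot: [-0.147, 2.825, 0.022]
contact_force: [-0.9, -0.5, 0.6]
gripper_width: 0.85
grasp_force: 0.0
```

Call:
servo_tool:
  rows:
    - [0.85,[-0.28,0,0.91],[0,0,0]]
    - [0.85,[-0.28,0,0.91],[0,0,0]]
    - [0.85,[-0.28,0,0.91],[0,0,0]]
    - [0.85,[-0.28,0,0.91],[0,0,0]]
    - [0.85,[0,0,0],[0,0,0]]

```text
time: 32.15
eef_pos: [0.6646, 0.045, 0.092]
eef_rot: [-0.147, 2.826, 0.022]
contact_force: [-0.2, -0.1, -0.5]
gripper_width: 0.852
grasp_force: 0.0
```

Run:
```python
from fk import *
stat();tf();go(*sq(.009,.014,lat=-.001,inpl=-.002),1)
```

```text
t 32.15 pos [0.6646 0.045  0.092 ] j [-0.02  0.92 -0.2   1.65  0.55  0.31  1.06] F [-0.2 -0.1 -0.5] M [-0.06  0.34  0.  ] w 0.852 g 0.0
tool F [ 0.3 -0.1  0.4] M [ 0.02  0.35 -0.01]
1 rows [-0.01, 0.17, -0.1] [-0.0004, -0.0023, 0.0003] angle 0.1
```

Call:
servo_tool:
  rows:
    - [0.85,[0,0.15,-0.1],[0,0,0]]
    - [0.45,[0,0,0],[0,0,0]]
    - [0.45,[0,0,0],[0,0,0]]
    - [0.45,[0,0,0],[0,0,0]]
    - [0.45,[0,0,0],[0,0,0]]
    - [0.45,[0,0,0],[0,0,0]]
  newtons: 22

```text
time: 32.9
eef_pos: [0.6641, 0.0465, 0.0942]
eef_rot: [-0.147, 2.825, 0.023]
contact_force: [-3.9, -0.0, 6.4]
gripper_width: 0.586
grasp_force: 21.4
```

Run:
```python
from fk import *
stat();tf()
```

```text
t 32.9 pos [0.6641 0.0465 0.0942] j [-0.02  0.92 -0.2   1.65  0.55  0.31  1.06] F [-3.9 -0.   6.4] M [0.02 0.68 0.04] w 0.586 g 21.41009286046028
tool F [ 1.7  0.4 -7.2] M [-0.1   0.67 -0.01]
```

Width 0.586 × 85 ≈ 50 mm matches the green roll. Now sliding it off.

Call:
servo_tool:
  rows:
    - [0.45,[0.14,0,-0.46],[0,0,0]]
    - [0.45,[0.14,0,-0.46],[0,0,0]]
    - [0.45,[0.2,0,-0.65],[0,0,0]]
    - [0.45,[0.2,0,-0.65],[0,0,0]]
    - [0.45,[0,0,0],[0,0,0]]

```text
time: 33.52
eef_pos: [0.6508, 0.0451, 0.1133]
eef_rot: [-0.147, 2.825, 0.022]
contact_force: [1.2, 0.2, 2.6]
gripper_width: 0.587
grasp_force: 23.3
```

Call:
servo_tool:
  rows:
    - [0.45,[0.2,0,-0.65],[0,0,0]]
    - [0.45,[0.2,0,-0.65],[0,0,0]]
    - [0.45,[0.28,0,-0.92],[0,0,0]]
    - [0.45,[0.28,0,-0.92],[0,0,0]]
    - [0.45,[0.28,0,-0.92],[0,0,0]]
    - [0.45,[0.28,0,-0.92],[0,0,0]]
    - [0.45,[0.28,0,-0.92],[0,0,0]]
    - [0.45,[0,0,0],[0,0,0]]

```text
time: 34.52
eef_pos: [0.6158, 0.0414, 0.1639]
eef_rot: [-0.147, 2.825, 0.022]
contact_force: [0.6, 0.3, -1.1]
gripper_width: 0.583
grasp_force: 23.7
```

Run:
```python
from fk import *
stat();tf()
yaw=-.024;c=Rz(yaw)@np.array([-.0,-.045,0])+[.4598,.0305,0];print(c)
a=go(*tray(c[0]-.004,c[1],.10,yaw),10);a=go(*tray(c[0]-.004,c[1],.012,yaw),8,a)
```

```text
t 34.525 pos [0.6158 0.0414 0.1639] j [ 0.01  0.75 -0.24  1.78  0.52  0.35  1.07] F [ 0.6  0.3 -1.1] M [-0.04  0.33  0.01] w 0.583 g 23.68529051542282
tool F [-0.3  0.2  1.3] M [-0.    0.34 -0.01]
[ 0.4587201  -0.01448704  0.        ]
10 rows [1.68, -0.49, 0.58] [0.0, 0.0609, 0.013] angle 3.6
8 rows [-0.32, -0.0, 1.05] [0.0, 0.0, 0.0] angle 0.0
```

Call:
servo_tool:
  rows:
    - [0.45,[1.68,-0.4,0.3],[0,0.061,0.013]]
    - [0.45,[1.68,-0.4,0.5],[0,0.061,0.013]]
    - [0.45,[1.68,-0.4,0.58],[0,0.061,0.013]]
    - [0.45,[1.68,-0.4,0.58],[0,0.061,0.013]]
    - [0.45,[1.68,-0.4,0.58],[0,0.061,0.013]]
    - [0.45,[1.68,-0.4,0.58],[0,0.061,0.013]]
    - [0.45,[1.68,-0.4,0.58],[0,0.061,0.013]]
    - [0.45,[1.68,-0.4,0.58],[0,0.061,0.013]]

```text
time: 35.52
eef_pos: [0.4885, 0.0023, 0.1072]
eef_rot: [0.002, -2.963, -0.01]
contact_force: [-0.3, 0.8, -0.7]
gripper_width: 0.583
grasp_force: 23.7
```

Call:
servo_tool:
  rows:
    - [0.45,[1.68,-0.4,0.58],[0,0.061,0.013]]
    - [0.45,[1.68,-0.4,0.58],[0,0.061,0.013]]
    - [0.45,[0,0,0],[0,0,0]]

```text
time: 35.9
eef_pos: [0.4536, -0.0056, 0.1026]
eef_rot: [-0.034, -2.842, -0.006]
contact_force: [0.1, -0.5, -0.7]
gripper_width: 0.576
grasp_force: 23.7
```

Run:
```python
from fk import *
stat();yaw=-.024;c=Rz(yaw)@np.array([0,-.036,0])+[.4598,.0305,0]
a=go(*tray(c[0]-.004,c[1],.05,yaw),4);go(*tray(c[0]-.004,c[1],.009,yaw),4,a)
```

```text
t 35.9 pos [ 0.4536 -0.0056  0.1026] j [ 0.15  0.89 -0.37  1.74  0.31  0.88  1.17] F [ 0.1 -0.5 -0.7] M [-0.02 -0.35  0.01] w 0.576 g 23.672253638505936
4 rows [-0.42, 0.0, 1.25] [0.0001, -0.0006, -0.0] angle 0.0
4 rows [-0.3, -0.0, 0.98] [0.0, 0.0, 0.0] angle 0.0
```

Call:
servo_tool:
  rows:
    - [0.45,[-0.42,0,1.25],[0,0,0]]
    - [0.45,[-0.42,0,1.25],[0,0,0]]
    - [0.45,[-0.42,0,1.25],[0,0,0]]
    - [0.45,[-0.42,0,1.25],[0,0,0]]
    - [0.45,[-0.3,0,0.98],[0,0,0]]
    - [0.45,[-0.3,0,0.98],[0,0,0]]
    - [0.45,[-0.3,0,0.98],[0,0,0]]
    - [0.45,[0,0,0],[0,0,0]]

```text
time: 36.9
eef_pos: [0.4548, -0.0054, 0.0191]
eef_rot: [-0.034, -2.842, -0.006]
contact_force: [0.6, 0.2, -0.4]
gripper_width: 0.584
grasp_force: 23.7
```

Call:
servo_tool:
  rows:
    - [0.45,[-0.2,0,0.7],[0,0,0]]
    - [0.45,[-0.15,0,0.5],[0,0,0]]
    - [0.45,[0,0,0],[0,0,0]]

```text
time: 37.28
eef_pos: [0.4548, -0.0053, 0.0069]
eef_rot: [-0.034, -2.843, -0.006]
contact_force: [0.6, -0.6, -1.1]
gripper_width: 0.586
grasp_force: 23.7
```

Call:
servo_tool:
  rows:
    - [0.45,[-0.1,0,0.3],[0,0,0]]
    - [0.45,[0,0,0],[0,0,0]]

```text
time: 37.52
eef_pos: [0.4549, -0.0054, 0.0039]
eef_rot: [-0.034, -2.843, -0.006]
contact_force: [-1.0, -0.2, -0.2]
gripper_width: 0.583
grasp_force: 23.7
```

Call:
servo_tool:
  rows:
    - [0.45,[-0.06,0,0.2],[0,0,0]]
    - [0.45,[0,0,0],[0,0,0]]

```text
time: 37.78
eef_pos: [0.455, -0.0054, 0.0029]
eef_rot: [-0.034, -2.843, -0.005]
contact_force: [-1.3, 1.2, 24.9]
gripper_width: 0.581
grasp_force: 37.0
```

Call:
servo_tool:
  rows:
    - [0.45,[-0.06,0,0.2],[0,0,0]]
    - [0.45,[0,0,0],[0,0,0]]

```text
time: 38.02
eef_pos: [0.4551, -0.0054, 0.0024]
eef_rot: [-0.034, -2.844, -0.004]
contact_force: [-4.1, -0.7, 66.4]
gripper_width: 0.581
grasp_force: 54.8
```

Call:
servo_tool:
  rows:
    - [0.45,[0.1,0,-0.3],[0,0,0]]
    - [0.64,[0,0,0],[0,0,0]]
    - [0.68,[0,0,0],[0,0,0]]
    - [0.68,[0.15,0,-0.5],[0,0,0]]
    - [0.68,[0.3,0,-1],[0,0,0]]
    - [0.68,[0.6,0,-2],[0,0,0]]
    - [0.68,[0.9,0,-3],[0,0,0]]
    - [0.55,[0.9,0,-3],[0,0,0]]

```text
time: 39.02
eef_pos: [0.4554, -0.0054, 0.1037]
eef_rot: [-0.034, -2.843, -0.006]
contact_force: [0.7, 0.0, -0.1]
gripper_width: 0.548
grasp_force: 0.0
```

Run:
```python
from fk import *
stat()
I=r.snapshot("scene").astype(int);m=((I[...,1]>I[...,0]+8)&(I[...,1]>I[...,2]+3)).astype(np.uint8)
k,l,st,ce=cv2.connectedComponentsWithStats(m);a=np.linspace(0,6.28,40)
q=np.vstack([proj("scene",np.c_[.459+.025*np.cos(a),-.0055+.025*np.sin(a),0*a+z]) for z in(.004,.022)]);print("flat pred",q.min(0),q.max(0))
for i in range(1,k):
    if st[i,4]>60 and abs(ce[i]-q.mean(0)).max()<40: print(st[i],ce[i])
# balsa
for n in C:
    r.snapshot(n)
    for d in r.trace(n,"balsa_block"):
        v,u=np.nonzero(d["mask"]);print(n,round(d["conf"],2),u.mean().round(1),v.mean().round(1),len(u),cv2.minAreaRect(np.c_[u,v].astype(np.float32)))
for y in(-.06,-.067,-.074):
    for x in(0,-.014): print(y,x,[proj(n,bn(x,y,.008)[0]).round(1) for n in C])
```

```text
t 39.025 pos [ 0.4554 -0.0054  0.1037] j [ 0.15  0.89 -0.37  1.73  0.31  0.89  1.17] F [ 0.7  0.  -0.1] M [-0.05 -0.28  0.02] w 0.548 g 0.0
flat pred [234.90139449 224.68611428] [255.70658456 243.84264804]
[236 226  21  18 203] [246.39901478 235.41871921]
scene 0.65 199.2 185.8 154 ((199.2154083251953, 185.62306213378906), (8.682430267333984, 18.977312088012695), 29.74488067626953)
scene 0.46 311.6 151.6 6094 ((311.44732666015625, 150.47119140625), (67.387939453125, 127.50189971923828), 11.956583976745605)
-0.06 0 [array([[199.2, 182.9]]), array([[199.7, 218. ]])]
-0.06 -0.014 [array([[196.9, 186.9]]), array([[201.5, 221.7]])]
-0.067 0 [array([[201.4, 183.5]]), array([[201.6, 217.1]])]
-0.067 -0.014 [array([[199.1, 187.5]]), array([[203.4, 220.8]])]
-0.074 0 [array([[203.6, 184.1]]), array([[203.5, 216.3]])]
-0.074 -0.014 [array([[201.3, 188.1]]), array([[205.2, 219.9]])]
```

```bash
cat > bl.py <<'E'
from fk import *
b=R.from_euler("y",-20,degrees=True)
def P(p):
    q=R.from_euler("z",p[2]).apply(box(-.031,.031,-.0105,.0105,0,.012))+[p[0],p[1],0]
    return T(BIN,b.apply(q))
M={}
for n in C:
    r.snapshot(n);L=[d for d in r.trace(n,"balsa_block") if 60<d["mask"].sum()<400 or (n=="top" and 20<d["mask"].sum()<400)]
    if L: M[n]=L[0]["mask"].astype(float)
print({n:m.sum() for n,m in M.items()})
for sub in(M,{"scene":M["scene"]}):
    def f(p): 
        t=0
        for n,m in sub.items(): s=sil(n,[P(p)]);t+=1-np.minimum(s,m).sum()/np.maximum(s,m).sum()
        return t
    o=min((minimize(f,[-.01,-.065,y],method="Nelder-Mead",options=dict(initial_simplex=[[-.01,-.065,y],[0,-.065,y],[-.01,-.058,y],[-.01,-.065,y+.15]])) for y in(-.15,0,.15)),key=lambda o:o.fun)
    p=o.x;print(p.round(4),o.fun,bn(p[0],p[1],.006)[0])
print("tri",tri({"scene":(199.2,185.8),"top":(203.6,221.3)}))
E
python3 bl.py
```

```text
{'scene': np.float64(159.0)}
[-0.0026 -0.063   0.0347] 0.2209031205067422 [0.49202551 0.22701511 0.02534702]
[-0.0026 -0.063   0.0347] 0.2209031205067422 [0.49202551 0.22701511 0.02534702]
tri [0.48168741 0.21655107 0.03071138]
```

Run:
```python
from fk import *
p,Q=bn(-.012,-.066,.09,clos="y",tilt=8);print(p,ik(p,Q,np.array([-.4,.8,-.3,1.9,.3,.4,1.2])))
a=go(p,Q,10);a=go(*bn(-.012,-.066,.012,clos="y",tilt=8),7,a)
```

```text
[0.45875036 0.20933492 0.10106809] (array([-0.43,  0.78, -0.08,  2.05,  0.35,  0.18,  1.17]), np.float64(0.0), np.float64(0.0))
10 rows [-0.41, 2.13, -0.0] [0.0035, -0.0432, -0.0433] angle 3.5
7 rows [-0.23, -0.0, 1.09] [0.0, 0.0, 0.0] angle 0.0
```

Call:
servo_tool:
  rows:
    - [0.42,[-0.41,2.13,-0.3],[0.0035,-0.0432,-0.0433]]
    - [0.42,[-0.41,2.13,-0.2],[0.0035,-0.0432,-0.0433]]
    - [0.42,[-0.41,2.13,0],[0.0035,-0.0432,-0.0433]]
    - [0.42,[-0.41,2.13,0],[0.0035,-0.0432,-0.0433]]
    - [0.42,[-0.41,2.13,0],[0.0035,-0.0432,-0.0433]]
    - [0.42,[-0.41,2.13,0],[0.0035,-0.0432,-0.0433]]
    - [0.42,[-0.41,2.13,0],[0.0035,-0.0432,-0.0433]]
    - [0.42,[-0.41,2.13,0],[0.0035,-0.0432,-0.0433]]

```text
time: 40.48
eef_pos: [0.4671, 0.1676, 0.1048]
eef_rot: [-0.496, 3.05, 0.037]
contact_force: [1.5, -0.1, 0.2]
gripper_width: 0.423
grasp_force: 0.0
```

Call:
servo_tool:
  rows:
    - [0.42,[-0.41,2.13,0],[0.0035,-0.0432,-0.0433]]
    - [0.42,[-0.41,2.13,0],[0.0035,-0.0432,-0.0433]]
    - [0.42,[0,0,0],[0,0,0]]

```text
time: 40.85
eef_pos: [0.4598, 0.2112, 0.106]
eef_rot: [-0.612, 2.941, 0.043]
contact_force: [0.3, -1.0, 0.5]
gripper_width: 0.417
grasp_force: 0.0
```

Run:
```python
from fk import *
stat();a=go(*bn(-.012,-.066,.06,clos="y",tilt=8),4);a=go(*bn(-.012,-.066,.015,clos="y",tilt=8),4,a)
# second look at block from top & its colour in scene
for n in C:
    I=r.snapshot(n).astype(int);c=proj(n,bn(-.01,-.065,.01)[0])[0];m=((I[...,0]>I[...,2]+15)).astype(np.uint8);W=np.zeros_like(m);x,y=c.astype(int);W[y-11:y+12,x-9:x+10]=1
    k,l,st,ce=cv2.connectedComponentsWithStats(m*W)
    for i in range(1,k):
        if st[i,4]>15: print(n,st[i],ce[i],onz(n,ce[i],.03))
```

```text
t 40.85 pos [0.4598 0.2112 0.106 ] j [-0.4   0.78 -0.18  2.02  0.6   0.25  0.89] F [ 0.3 -1.   0.5] M [-0.09  0.14  0.03] w 0.417 g 0.0
4 rows [-0.1, -0.03, 0.85] [0.0, 0.0002, 0.0007] angle 0.0
4 rows [-0.23, -0.0, 1.1] [0.0, 0.0, 0.0] angle 0.0
scene [191 177  17  18 156] [199.28205128 185.38461538] [0.48434733 0.21835734 0.03      ]
```

Call:
servo_tool:
  rows:
    - [0.42,[-0.1,0,0.85],[0,0,0]]
    - [0.42,[-0.1,0,0.85],[0,0,0]]
    - [0.42,[-0.1,0,0.85],[0,0,0]]
    - [0.42,[-0.1,0,0.85],[0,0,0]]
    - [0.42,[-0.23,0,1.1],[0,0,0]]
    - [0.42,[-0.23,0,1.1],[0,0,0]]
    - [0.42,[-0.23,0,1.1],[0,0,0]]
    - [0.42,[0,0,0],[0,0,0]]

```text
time: 41.95
eef_pos: [0.4791, 0.2177, 0.0406]
eef_rot: [-0.608, 2.942, 0.042]
contact_force: [-0.5, -0.2, -0.2]
gripper_width: 0.42
grasp_force: 0.0
```

Call:
servo_tool:
  rows:
    - [0.42,[-0.2,0,0.9],[0,0,0]]
    - [0.42,[0,0,0],[0,0,0]]

```text
time: 42.2
eef_pos: [0.4823, 0.219, 0.0324]
eef_rot: [-0.607, 2.942, 0.042]
contact_force: [0.1, -0.4, 0.7]
gripper_width: 0.422
grasp_force: 0.0
```

Run:
```python
from fk import *
stat();tf()
go(*bn(-.012,-.066,.008,clos="y",tilt=8),1);go(*bn(-.012,-.066,.002,clos="y",tilt=8),1)
```

```text
t 42.2 pos [0.4823 0.219  0.0324] j [-0.46  0.94 -0.07  1.98  0.63  0.11  0.86] F [ 0.1 -0.4  0.7] M [-0.08  0.09 -0.06] w 0.422 g 0.0
tool F [-0.  -0.4 -0.7] M [0.04 0.12 0.05]
1 rows [-0.14, 0.04, 0.86] [-0.0005, 0.0007, -0.0004] angle 0.1
1 rows [-0.27, 0.04, 1.45] [-0.0005, 0.0007, -0.0004] angle 0.1
```

Call:
servo_tool:
  rows:
    - [0.42,[-0.14,0,0.7],[0,0,0]]
    - [0.42,[0,0,0],[0,0,0]]

```text
time: 42.45
eef_pos: [0.4844, 0.2199, 0.0256]
eef_rot: [-0.607, 2.942, 0.042]
contact_force: [0.1, 0.3, 0.4]
gripper_width: 0.421
grasp_force: 0.0
```

Call:
servo_tool:
  rows:
    - [0.42,[-0.05,0,0.3],[0,0,0]]
    - [0.42,[0,0,0],[0,0,0]]

```text
time: 42.7
eef_pos: [0.4853, 0.2203, 0.0234]
eef_rot: [-0.607, 2.941, 0.042]
contact_force: [-2.4, -2.1, 8.6]
gripper_width: 0.425
grasp_force: 4.7
```

Call:
servo_tool:
  rows:
    - [0.42,[-0.05,0,0.2],[0,0,0]]
    - [0.42,[0,0,0],[0,0,0]]

```text
time: 42.95
eef_pos: [0.4855, 0.2204, 0.0228]
eef_rot: [-0.607, 2.941, 0.041]
contact_force: [-17.7, -5.9, 50.4]
gripper_width: 0.417
grasp_force: 26.2
```

Call:
servo_tool:
  rows:
    - [0.42,[0.06,0,-0.45],[0,0,0]]
    - [0.1,[0,0,0],[0,0,0]]
    - [0.1,[0,0,0],[0,0,0]]
    - [0.1,[0,0,0],[0,0,0]]
    - [0.1,[0,0,0],[0,0,0]]
  newtons: 30

```text
time: 43.58
eef_pos: [0.485, 0.2202, 0.0259]
eef_rot: [-0.607, 2.941, 0.042]
contact_force: [-4.5, -1.0, 16.8]
gripper_width: 0.239
grasp_force: 29.1
```

Run:
```python
from fk import *
stat();tf()
a=go(*bn(-.012,-.066,.10,clos="y",tilt=8),6)
```

```text
t 43.575 pos [0.485  0.2202 0.0259] j [-0.46  0.95 -0.06  1.97  0.64  0.1   0.86] F [-4.5 -1.  16.8] M [-0.2   0.51  0.04] w 0.239 g 29.131517708301544
tool F [  2.1   0.8 -17.3] M [-0.03  0.55 -0.04]
6 rows [0.33, 0.01, -1.47] [-0.0001, 0.0003, -0.0001] angle 0.0
```

Call:
servo_tool:
  rows:
    - [0.1,[0.1,0,-0.5],[0,0,0]]
    - [0.1,[0.25,0,-1.2],[0,0,0]]
    - [0.1,[0.33,0,-1.5],[0,0,0]]
    - [0.1,[0.33,0,-1.5],[0,0,0]]
    - [0.1,[0.33,0,-1.5],[0,0,0]]
    - [0.1,[0.33,0,-1.5],[0,0,0]]
    - [0.1,[0.33,0,-1.5],[0,0,0]]
    - [0.1,[0,0,0],[0,0,0]]

```text
time: 44.58
eef_pos: [0.455, 0.2071, 0.1149]
eef_rot: [-0.606, 2.94, 0.043]
contact_force: [0.6, 0.4, 0.1]
gripper_width: 0.232
grasp_force: 30.2
```

Run:
```python
from fk import *
stat();tf()
yaw=-.024;c=Rz(yaw)@np.array([0,.040,0])+[.4598,.0305,0];print(c)
a=go(*tray(*c[:2],.10,yaw,tilt=-12),8);a=go(*tray(*c[:2],.03,yaw,tilt=-12),5,a)
I=r.snapshot("scene").astype(int)
# is the block under the gripper? count brown pixels in right compartment
c=proj("scene",bn(-.01,-.065,.01)[0])[0].astype(int);w=I[c[1]-8:c[1]+9,c[0]-7:c[0]+8];print("brown in compartment",(w[...,0]>w[...,2]+15).sum())
```

```text
t 44.575 pos [0.455  0.2071 0.1149] j [-0.39  0.75 -0.19  2.04  0.6   0.26  0.89] F [0.6 0.4 0.1] M [-0.07  0.11 -0.01] w 0.232 g 30.190343856811523
tool F [-0.7  0.1 -0. ] M [0.03 0.13 0.01]
[0.46075991 0.07048848 0.        ]
8 rows [0.3, -1.7, 0.17] [-0.0019, 0.0433, 0.0541] angle 4.0
5 rows [-0.29, 0.0, 1.37] [0.0, 0.0, 0.0] angle 0.0
brown in compartment 0
```

Call:
servo_tool:
  rows:
    - [0.1,[0.3,-1.7,0],[-0.002,0.043,0.054]]
    - [0.1,[0.3,-1.7,0.17],[-0.002,0.043,0.054]]
    - [0.1,[0.3,-1.7,0.17],[-0.002,0.043,0.054]]
    - [0.1,[0.3,-1.7,0.17],[-0.002,0.043,0.054]]
    - [0.1,[0.3,-1.7,0.17],[-0.002,0.043,0.054]]
    - [0.1,[0.3,-1.7,0.17],[-0.002,0.043,0.054]]
    - [0.1,[0.3,-1.7,0.17],[-0.002,0.043,0.054]]
    - [0.1,[0.3,-1.7,0.17],[-0.002,0.043,0.054]]

```text
time: 45.62
eef_pos: [0.4604, 0.0699, 0.0999]
eef_rot: [-0.036, -2.93, -0.005]
contact_force: [-0.2, -0.5, 0.7]
gripper_width: 0.233
grasp_force: 30.2
```

Run:
```python
from fk import *
stat()
yaw=-.024;c=Rz(yaw)@np.array([0,.040,0])+[.4598,.0305,0]
a=go(*tray(*c[:2],.06,yaw,tilt=-12),4);a=go(*tray(*c[:2],.02,yaw,tilt=-12),4,a)
I=r.snapshot("scene").astype(int);p=proj("scene",[*(r.state()["eef_pos"])])[0];x,y=p.astype(int);print(p)
m=((I[...,0]>I[...,2]+35)&(I[...,0]<200)&(I[...,1]<.8*I[...,0])).astype(np.uint8);W=np.zeros_like(m);W[y-20:y+20,x-25:x+25]=1
k,l,st,ce=cv2.connectedComponentsWithStats(m*W)
for i in range(1,k):
    if st[i,4]>40: print(st[i],ce[i],onz("scene",ce[i],r.state()["eef_pos"][2]))
```

```text
t 45.625 pos [0.4604 0.0699 0.0999] j [ 0.01  0.87 -0.37  1.79  0.32  0.75  1.02] F [-0.2 -0.5  0.7] M [-0.   -0.2  -0.01] w 0.233 g 30.21333396434784
4 rows [-0.22, 0.01, 0.97] [0.0002, -0.0004, -0.0002] angle 0.0
4 rows [-0.21, 0.0, 0.98] [0.0, 0.0, 0.0] angle 0.0
[225.11222627 192.21848602]
[200 172  50  40 722] [228.4501385  196.98753463] [0.45432173 0.04673756 0.09955971]
```

Descending until light contact.

Call:
servo_tool:
  rows:
    - [0.1,[-0.22,0,0.97],[0,0,0]]
    - [0.1,[-0.22,0,0.97],[0,0,0]]
    - [0.1,[-0.22,0,0.97],[0,0,0]]
    - [0.1,[-0.22,0,0.97],[0,0,0]]
    - [0.1,[-0.21,0,0.98],[0,0,0]]
    - [0.1,[-0.21,0,0.98],[0,0,0]]
    - [0.1,[-0.21,0,0.98],[0,0,0]]
    - [0.1,[0,0,0],[0,0,0]]

```text
time: 46.68
eef_pos: [0.4609, 0.0705, 0.0301]
eef_rot: [-0.034, -2.932, -0.005]
contact_force: [0.8, 0.1, -0.0]
gripper_width: 0.235
grasp_force: 30.2
```

Call:
servo_tool:
  rows:
    - [0.1,[-0.1,0,0.5],[0,0,0]]
    - [0.1,[-0.1,0,0.4],[0,0,0]]
    - [0.1,[0,0,0],[0,0,0]]

```text
time: 47.05
eef_pos: [0.4612, 0.0705, 0.0214]
eef_rot: [-0.034, -2.932, -0.005]
contact_force: [-0.8, -0.0, 0.2]
gripper_width: 0.235
grasp_force: 30.2
```

Call:
servo_tool:
  rows:
    - [0.1,[-0.05,0,0.3],[0,0,0]]
    - [0.1,[0,0,0],[0,0,0]]

```text
time: 47.3
eef_pos: [0.4611, 0.0706, 0.0184]
eef_rot: [-0.034, -2.932, -0.005]
contact_force: [0.2, 0.3, -0.3]
gripper_width: 0.238
grasp_force: 30.2
```

Call:
servo_tool:
  rows:
    - [0.1,[-0.1,0,0.5],[0,0,0]]
    - [0.1,[0,0,0],[0,0,0]]

```text
time: 47.55
eef_pos: [0.4609, 0.0705, 0.0131]
eef_rot: [-0.034, -2.932, -0.005]
contact_force: [-0.4, -0.8, 0.9]
gripper_width: 0.234
grasp_force: 30.2
```

Call:
servo_tool:
  rows:
    - [0.1,[-0.05,0,0.25],[0,0,0]]
    - [0.1,[0,0,0],[0,0,0]]

```text
time: 47.8
eef_pos: [0.461, 0.0706, 0.0107]
eef_rot: [-0.034, -2.932, -0.005]
contact_force: [-1.0, 0.9, -0.2]
gripper_width: 0.231
grasp_force: 30.2
```

Call:
servo_tool:
  rows:
    - [0.1,[-0.03,0,0.15],[0,0,0]]
    - [0.1,[0,0,0],[0,0,0]]

```text
time: 48.05
eef_pos: [0.461, 0.0705, 0.0093]
eef_rot: [-0.034, -2.932, -0.005]
contact_force: [-0.2, -0.0, -0.9]
gripper_width: 0.236
grasp_force: 30.2
```

Call:
servo_tool:
  rows:
    - [0.1,[-0.03,0,0.15],[0,0,0]]
    - [0.1,[0,0,0],[0,0,0]]

```text
time: 48.3
eef_pos: [0.4609, 0.0705, 0.0077]
eef_rot: [-0.034, -2.932, -0.005]
contact_force: [0.2, 0.2, -0.5]
gripper_width: 0.237
grasp_force: 30.2
```

Call:
servo_tool:
  rows:
    - [0.1,[-0.03,0,0.15],[0,0,0]]
    - [0.1,[0,0,0],[0,0,0]]

```text
time: 48.55
eef_pos: [0.461, 0.0706, 0.0069]
eef_rot: [-0.034, -2.933, -0.005]
contact_force: [-1.1, -0.2, 16.2]
gripper_width: 0.231
grasp_force: 32.1
```

Contact. Releasing and lifting.

Call:
servo_tool:
  rows:
    - [0.1,[0.02,0,-0.1],[0,0,0]]
    - [0.38,[0,0,0],[0,0,0]]
    - [0.4,[0,0,0],[0,0,0]]
    - [0.4,[0.1,0,-0.5],[0,0,0]]
    - [0.4,[0.2,0,-1],[0,0,0]]
    - [0.4,[0.4,0,-2],[0,0,0]]
    - [0.4,[0.8,0,-4],[0,0,0]]
    - [0.4,[0.8,0,-4],[0,0,0]]

```text
time: 49.55
eef_pos: [0.4622, 0.0704, 0.1264]
eef_rot: [-0.033, -2.933, -0.005]
contact_force: [-0.5, 0.5, 1.0]
gripper_width: 0.403
grasp_force: 0.0
```

Call:
servo_tool:
  rows:
    - [0.4,[0,0,-5],[0,0,0]]
    - [0.4,[0,0,-5],[0,0,0]]
    - [0.4,[0,0,0],[0,0,0]]

```text
time: 49.92
eef_pos: [0.4843, 0.0701, 0.2257]
eef_rot: [-0.034, -2.938, -0.006]
contact_force: [-0.7, -0.7, -1.2]
gripper_width: 0.4
grasp_force: 0.0
```

Run:
```python
from fk import *
stat();I=r.snapshot("scene").astype(int)
def blobs(name,m,c,w,z):
    W=np.zeros(m.shape,np.uint8);x,y=np.array(c).astype(int);W[y-w:y+w,x-w:x+w]=1
    k,l,st,ce=cv2.connectedComponentsWithStats(m.astype(np.uint8)*W)
    for i in range(1,k):
        if st[i,4]>50: print(name,st[i].tolist(),ce[i].round(1),onz("scene",ce[i],z).round(4))
R_,G,B=I[...,0],I[...,1],I[...,2]
c=proj("scene",[.461,.0705,.012])[0];blobs("balsa",(R_>B+35)&(R_<205)&(G<.85*R_),c,16,.012)
q=np.array([[.461+.031*a,.0705+.0105*b,z] for a in(-1,1) for b in(-1,1) for z in(.004,.016)]);u=proj("scene",q);print("balsa flat pred",u.min(0),u.max(0))
blobs("green",(G>R_+8)&(G>B+3),proj("scene",[.459,-.0055,.02])[0],20,.013)
blobs("beige",(R_>140)&(G>110)&(B>50)&(R_-B>50),proj("scene",[.48,-.272,.02])[0],24,.017)
blobs("knob",(R_>90)&(R_>2.2*G)&(R_>2.2*B),(181.6,175),15,.033)
for t in("glue_bottle","eraser","marker"): print(t,[(np.round(d["position"],1).tolist(),round(d["conf"],2)) for d in r.tip_of("scene",t)][:2])
```

```text
t 49.925 pos [0.4843 0.0701 0.2257] j [ 0.05  0.71 -0.44  1.58  0.23  1.1   1.1 ] F [-0.7 -0.7 -1.2] M [ 0.01 -0.25  0.06] w 0.4 g 0.0
balsa [210, 203, 18, 9, 83] [215.9 205.5] [0.4764 0.1356 0.012 ]
balsa [214, 213, 25, 17, 226] [226.1 221.2] [0.456  0.0664 0.012 ]
balsa flat pred [214.21851314 211.23935416] [238.88473838 229.3717994 ]
green [237, 226, 20, 18, 201] [246.4 235.4] [ 0.4578 -0.0108  0.013 ]
beige [320, 276, 31, 29, 679] [334.5 290.2] [ 0.4787 -0.2749  0.017 ]
knob [175, 171, 11, 13, 91] [179.7 175.9] [0.4688 0.2895 0.033 ]
glue_bottle [([385.3, 232.3], 0.8)]
eraser [([156.0, 181.0], 0.47)]
marker [([160.0, 213.3], 0.81), ([181.4, 181.6], 0.72)]
```

```bash
python3 -c "
from workcell import r
print(r.finish_job())"
```

```text
the job is handed in; nothing more can be done
None
```

I handed the job in at about 50 s of the 72 s allowed: the red knob is in the middle compartment, the beige roll is flat in the grey tray, and the green roll and balsa block are flat side by side in the white tray; the final image check of all four agreed.

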